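Unstack the dry ware onto the carriage and wind it to the mark

TASK

Take the drying stack apart: stand every pot and trough upright and side by side on the white deck of the blue-rimmed carriage, and lay each plywood spacer board squarely on the yellow stand so that the boards make one neat flat pile there. Once all the ware is on the carriage, and not before, turn the black handwheel anticlockwise (seen from above), over as many grasps as it takes, until the carriage's red pointer is level with the green marker. Leave the jar, the bowl and the spatula where they are.

Things in the scene. Friction and masses are not known exactly. Their poses are not given: they have to be found in the camera images.
- stack_stand: fixed dark grey slab, 200 x 100 x 20 mm (x, y, z), on which the stack stands; origin: centre of its underside. The stack from the bottom up: trough1, board1, trough2, board2, then one to three of the pots in a row along board2; all roughly centred and lying along the slab's x
- board_stand: fixed yellow stand for the boards, 200 x 100 mm, top 20 mm above the table; origin: centre of its underside, on the table. A board lies square on it with the board's long axis along the stand's x
- board1: loose spacer board of plywood, 220 x 110 x 12 mm (x, y, z), 0.2 kg; midway along, both long sides are cut in by a notch 70 mm long and 25 mm deep, leaving a waist 60 mm wide (along its y) to be gripped; origin: centre of its underside, x along the board
- board2: loose spacer board of plywood, 220 x 110 x 12 mm (x, y, z), 0.2 kg; midway along, both long sides are cut in by a notch 70 mm long and 25 mm deep, leaving a waist 60 mm wide (along its y) to be gripped; origin: centre of its underside, x along the board
- trough1: loose grey clay trough, open at the top, 150 x 48 x 38 mm (x, y, z), walls 6 mm, 0.3 kg, beads on the sides (49 mm over them); gripped across its 48 mm width; origin: centre of its underside, x along it
- trough2: loose grey clay trough, open at the top, 150 x 48 x 38 mm (x, y, z), walls 6 mm, 0.3 kg, beads on the sides (49 mm over them); gripped across its 48 mm width; origin: centre of its underside, x along it
- pot1: loose round terracotta pot, 50 mm in diameter, 46 mm high, 0.12 kg, solid for gripping purposes over its whole height; origin: centre of its underside, z up. May be absent
- pot2: loose round terracotta pot, 50 mm in diameter, 46 mm high, 0.12 kg, solid for gripping purposes over its whole height; origin: centre of its underside, z up. May be absent
- pot3: loose round terracotta pot, 50 mm in diameter, 46 mm high, 0.12 kg, solid for gripping purposes over its whole height; origin: centre of its underside, z up. May be absent
- bed: fixed bed of the carriage with its rails, 320 x 270 mm; origin: centre of its underside, on the table; the carriage runs along its +x (about away from the robot). A blue 110 x 110 x 40 mm gearbox, centred at (-20, +215) mm, carries the handwheel; an aluminium strip, 28 mm high, runs along its -y edge under the marker
- car_deck (a point): centre of the carriage's deck surface, 42 mm above the table; the frame moves with the carriage and is parallel to the bed's. The deck is 200 x 270 mm (x, y) inside a blue lip 7 mm high and 6 mm thick
- car (a joint): travel of the carriage along the bed's +x, m, 0 at the start, at most 0.104; it is driven by the handwheel only, 20 mm per radian
- wheel (a joint): angle of the handwheel, rad, 0 at the start, growing anticlockwise seen from above, at most 5.2; friction about 0.4 N m, stays where it is left
- wheel_hub (a point): point on the handwheel's upright axis at the height of its rim's centre line, 100 mm above the table; turns with the wheel. The rim is a 14 mm thick bar at a radius of 62 mm; three straight spokes of 10 mm thickness run from the 30 mm hub at 0, 120 and 240 degrees from this frame's x axis; below the rim it is clear for 50 mm down to the gearbox
- pointer (a point): tip of the carriage's red pointer, a 10 mm wide tongue on its -y side, 44 mm above the table; moves with the carriage, axes as the bed
- marker: fixed green marker, an upright plate 10 mm thick (x) and 34 mm wide standing on the aluminium strip beside the carriage, top 62 mm above the table, just outside the pointer's tip; origin: under its middle in x, at its foot on the strip, 28 mm above the table; axes as the bed. The pointer is level with it when both have the same position along the bed's x
- jar: bystander: lidded blue glaze jar, 70 mm in diameter, 100 mm high; origin: centre of its underside
- bowl: bystander: white bowl, 90 mm in diameter, 45 mm high; origin: centre of its underside
- spatula: bystander: spatula 150 mm long lying on the table between the robot and the handwheel; origin: on its underside near the middle
Mind the look-alikes: they are no part of the job. What is shaped like the pot2 but turquoise is not meant. Leave any turquoise look-alike of the pot3 alone.

How it is judged (in metres and radians):
On the way, in this order (a step that is already met when the one before it is completed fails the run):
1. all pots and troughs stand upright on the carriage's deck, the wheel not yet wound (x of trough1 in the frame of car_deck between -0.09 and 0.09 m and y of trough1 in the frame of car_deck between -0.125 and 0.125 m and z of trough1 in the frame of car_deck between -0.006 and 0.006 m and angle between each of trough1, trough2, pot1, pot2, pot3's own z axis and vertical below 0.08 rad and linear speed of each of trough1, trough2, pot1, pot2, pot3 below 0.02 m/s and x of trough2 in the frame of car_deck between -0.09 and 0.09 m and y of trough2 in the frame of car_deck between -0.125 and 0.125 m and z of trough2 in the frame of car_deck between -0.006 and 0.006 m and x of pot1 in the frame of car_deck between -0.09 and 0.09 m and y of pot1 in the frame of car_deck between -0.125 and 0.125 m and z of pot1 in the frame of car_deck between -0.006 and 0.006 m and x of pot2 in the frame of car_deck between -0.09 and 0.09 m and y of pot2 in the frame of car_deck between -0.125 and 0.125 m and z of pot2 in the frame of car_deck between -0.006 and 0.006 m and x of pot3 in the frame of car_deck between -0.09 and 0.09 m and y of pot3 in the frame of car_deck between -0.125 and 0.125 m and z of pot3 in the frame of car_deck between -0.006 and 0.006 m and value of joint wheel below 0.5 rad), for 0.2 s.
2. then the carriage is wound until its pointer is level with the marker (x of pointer in the frame of marker between -0.006 and 0.006 m and velocity of joint car between -0.004 and 0.004 m/s), for 0.3 s.
At the end, for the whole second after the job is handed in: All ware stands upright (within 0.08 rad), still, directly on the deck (6 mm); both boards lie flat in one pile on the yellow stand, centred within 25 mm along and 20 mm across, turned under 0.17 rad; the carriage rests with its pointer within 6 mm of the marker (all of step 2 and x of trough1 in the frame of car_deck between -0.09 and 0.09 m and y of trough1 in the frame of car_deck between -0.125 and 0.125 m and z of trough1 in the frame of car_deck between -0.006 and 0.006 m and angle between each of trough1, trough2, pot1, pot2, pot3's own z axis and vertical below 0.08 rad and linear speed of each of trough1, trough2, pot1, pot2, pot3, board1, board2 below 0.02 m/s and x of trough2 in the frame of car_deck between -0.09 and 0.09 m and y of trough2 in the frame of car_deck between -0.125 and 0.125 m and z of trough2 in the frame of car_deck between -0.006 and 0.006 m and x of pot1 in the frame of car_deck between -0.09 and 0.09 m and y of pot1 in the frame of car_deck between -0.125 and 0.125 m and z of pot1 in the frame of car_deck between -0.006 and 0.006 m and x of pot2 in the frame of car_deck between -0.09 and 0.09 m and y of pot2 in the frame of car_deck between -0.125 and 0.125 m and z of pot2 in the frame of car_deck between -0.006 and 0.006 m and x of pot3 in the frame of car_deck between -0.09 and 0.09 m and y of pot3 in the frame of car_deck between -0.125 and 0.125 m and z of pot3 in the frame of car_deck between -0.006 and 0.006 m and x of board1 in the frame of board_stand between -0.025 and 0.025 m and y of board1 in the frame of board_stand between -0.02 and 0.02 m and angle between the x axis of each of board1, board2 and the x axis of board_stand, either way round below 0.17 rad and angle between each of board1, board2's own z axis and vertical below 0.06 rad and z of each of board1, board2 in the frame of board_stand below 0.04 m and x of board2 in the frame of board_stand between -0.025 and 0.025 m and y of board2 in the frame of board_stand between -0.02 and 0.02 m); the robot touches nothing.
It fails at once if the jar is moved more than 30 mm (distance of jar from where it was at the start of the episode above 0.03 m).
It fails at once if the bowl is moved more than 30 mm (distance of bowl from where it was at the start of the episode above 0.03 m).
It fails at once if the spatula is moved more than 30 mm (distance of spatula from where it was at the start of the episode above 0.03 m).
Of pot1, pot2, pot3 only 1 to 3 are there at a start; the rules pass over those that are not, and their reading is None.
At some moment in a run one of pot1, pot3 may be knocked a few centimetres aside while the robot is not near it.
Once in a run the grip may slacken for a moment while it holds something.
It also fails if it takes over 210 s, if anything falls off the work surface, if the arm or the gripper's body presses on something with over 40 N, if the wrist force passes 120 N, or if a joint passes its speed limit or range.

ROBOT

A 6-joint arm with a two-finger parallel gripper is mounted at the origin on the work surface. World frame = base frame: x ahead of the robot, y to its left, z up, the work surface at z = 0. Lengths are in mm, angles in degrees, forces in N, time in s.
With the tool pointing down it reaches from about 300 to 850 mm from the base axis. Payload 4.2 kg.
Tool frame: the origin (TCP) lies between the finger pads; the fingertips stand ahead of it and the grasp point (between the pads) lies 8 mm behind it (env.tip_reach is the x of the fingertips in the tool frame, in mm); x points along the fingers, y is the direction in which the jaws open and shut, and the axes are right-handed (so a half turn about x gives the same grasp; the last joint's range is limited). The gripper opens to 91 mm and grips with 3 to 60 N. Pads are 32 mm wide; open, the fingers measure 118 mm over their backs; the gripper's body (76 mm by 178 mm) begins 60 mm behind the grasp point.
Start: joints at [-73.797, 18.312, 89.639, -0, 72.044, -1.146], TCP at [171.464, -548.855, 224.976] pointing down, gripper open.
Joint ranges: [-177.97, 177.97], [-48.28, 115.42], [12.27, 149.76], [-77.06, 257.06], [2.81, 150.46], [-146.56, 146.56]. Speed limits (degrees/s): [147.25, 147.25, 180, 180, 180, 180].

INTERFACE

Orientations are given as [roll, pitch, yaw] about the fixed x, y, z axes, in that order (R = Rz(yaw) Ry(pitch) Rx(roll)).
In Python, from workcell import env, cams gives the robot as it stands.
- The arm moves only by the tool arm_command, never from a script. Its argument "deltas" is a list of rows, each a list of 3 entries, a list of its own where there are three numbers: the opening, from 0 (shut) to 1 (fully open), then the shift along the world's x, y, z in mm, then the turn about the world's z in rad. A call has 1 to 20 rows; each row is the pose to reach, as a shift and turn from the pose commanded when the call began; what a row does not reach only later rows make up. A row lasts 1/10 s, in which the tool goes at most 50 mm and 8.59 degrees, less where a joint would pass 70% of its speed; a pose out of reach is approached as far as the arm can. A call with a gripper value outside its range is refused whole. The fingers move at their own pace and stop on an object; "grip_force" is the grip in N (left out, the last holds). Time passes only in rows, so rows that repeat a pose let the fingers close. It gives the time, the measured TCP pose, the force and the opening at its end, in the units of the state.
- env.state(): the state, without advancing time (a new reading comes with each control period).
- cams.grab_frame(name): name is "scene" or "top" or "wrist"; returns a dict with "img" (480x640x3 uint8, red, green, blue), "K" (3x3 intrinsics, pixels), "rvec" (rotation vector, rad) and "tvec" (3), from world to camera coordinates, as OpenCV has them. Camera axes: x right, y down, z forward; pixel columns grow to the right and rows downward; lengths in mm; the calibration is good to about 2 mm. The wrist camera is an equidistant fisheye: a pixel r from the principal point sees the ray r / f radians off the axis. A picture is of the moment at which its call begins. There is no depth.
- env.job_done(): hands the job in, once; it reports no verdict.
Trained networks look in a picture, given as the dict that the camera call returned (one of the last four; its "shot" number tells which), for a name from the list of things; names that differ only in an ending like _2 or _b are one class to them, and where a whole thing is asked for, a point or a joint stands for the part that bears it (a point fixed in the world has none). Each returns a list of dicts, best first, with "conf" (0 to 1); they miss things now and then, are a little off and sometimes report something else, mostly with a low value. They report only what shows in the picture. A call takes as long as a camera call. They do not tell look-alikes from the thing itself.
- cams.silhouettes(picture, name): "region" (480x640 bool, what is visible of it) and "centre" ([column, row] in pixels, amid what is visible of it).
The state is a dict: "time_s": time; "qpos": joint angles; "qvel": joint speeds; "effort": joint torques, N m; "ee_pos": TCP position; "ee_rot": TCP orientation; "force": force on the tool from outside, world axes, zero at the start; "torque": the same for the moment, N m; "gripper_width": finger opening in mm.
Only numpy, scipy, OpenCV 4.12 (cv2) and the standard library are available. Lean on these libraries where they do the work, as an engineer would, in place of code of your own. Each camera call takes 0.05 s, during which the arm holds its last target.

## Working session

There is one attempt and no reset: what is moved stays moved. The work goes in short steps, Python scripts to look and compute and a tool call to move; the robot and the scene stay as the last step left them, time stands still between calls to the robot, and variables do not carry over. Pictures are saved under pics/ and viewed, and the job is handed in when it is done.

Besides the shell and the picture viewer there is one more tool, called after "Request:" as name(argument=value, ...), one argument or row to a line, values as JSON. arm_command: Moves the arm, as the interface text tells. Its arguments: {"type":"object","properties":{"deltas":{"type":"array","items":{"type":"array"}},"grip_force":{"type":"number"}},"required":["deltas"]}

```bash
ls; mkdir -p pics; cat > h.py <<'E'
import numpy as np, cv2
from workcell import env, cams
def grab(n,fn=None):
    p=cams.grab_frame(n)
    if fn: cv2.imwrite('pics/'+fn, cv2.cvtColor(p['img'],cv2.COLOR_RGB2BGR))
    return p
def ray(p,uv,fish=False):
    K=np.array(p['K']);R,_=cv2.Rodrigues(np.array(p['rvec'],float));t=np.array(p['tvec'],float).ravel()
    x=(uv[0]-K[0,2])/K[0,0];y=(uv[1]-K[1,2])/K[1,1]
    if fish:
        r=np.hypot(x,y); s=np.sin(r)/r if r>1e-9 else 1
        d=np.array([x*s,y*s,np.cos(r)])
    else: d=np.array([x,y,1.])
    return -R.T@t, R.T@d
def atz(p,uv,z,fish=False):
    c,d=ray(p,uv,fish); return c+d*(z-c[2])/d[2]
def proj(p,P,fish=False):
    K=np.array(p['K']);R,_=cv2.Rodrigues(np.array(p['rvec'],float));t=np.array(p['tvec'],float).ravel()
    c=R@np.array(P,float)+t
    if fish:
        r=np.hypot(c[0],c[1]); th=np.arctan2(r,c[2]); x,y=c[:2]/max(r,1e-9)*th
    else: x,y=c[:2]/c[2]
    return np.array([K[0,0]*x+K[0,2],K[1,1]*y+K[1,2]])
E
python3 - <<'E'
from h import *
for n in ['top','scene','wrist']:
    p=grab(n,n+'0.png'); print(n,p['K'],ray(p,(320,240))[0])
print(env.state()); print(env.tip_reach)
E
```

```text
pics
top [[526.14030471   0.         321.82487259]
 [  0.         526.14030471 247.16483286]
 [  0.           0.           1.        ]] [ 3.70790468e+02 -3.84594904e-01  1.22822138e+03]
scene [[612.02524183   0.         319.64880508]
 [  0.         612.02524183 226.87940923]
 [  0.           0.           1.        ]] [1292.46122294 -772.86345    1012.26247858]
wrist [[371.64829954   0.         325.61660549]
 [  0.         371.64829954 241.59421371]
 [  0.           0.           1.        ]] [ 244.6368156  -526.47692332  383.80897789]
{'time_s': 0.15, 'qpos': array([-7.37964290e+01,  1.83434063e+01,  8.96883290e+01,  3.40861782e-04,
        7.20436738e+01, -1.14510345e+00]), 'qvel': array([ 0.21626488, -0.13268794, -0.14775179,  0.01587879, -0.06465016,
        0.05289926]), 'effort': array([ 1.06550654e-04, -4.12774372e+01, -2.32155293e+01,  7.27753434e-02,
        4.34036565e-02, -9.07853223e-05]), 'ee_pos': array([ 171.37022951, -548.50531291,  224.32530371]), 'ee_rot': array([-91.39136854,  89.92459022, 105.95720057]), 'force': array([0.13594399, 0.27697118, 0.09791167]), 'torque': array([-0.02758047,  0.01418636, -0.02442619]), 'gripper_width': 90.97268786902835}
11.0
```

View pics/top0.png

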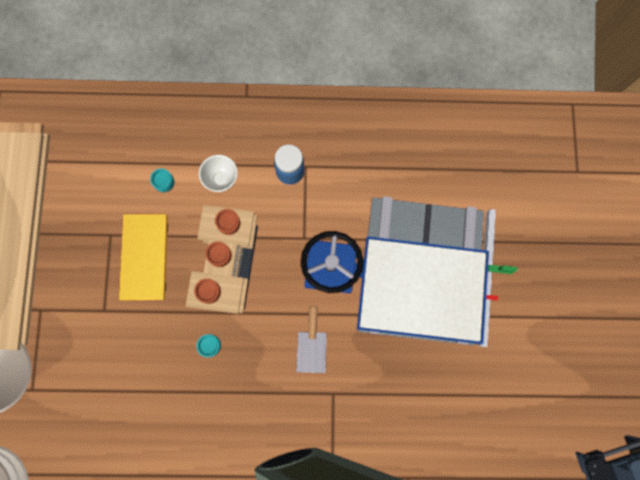

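View pics/scene0.png

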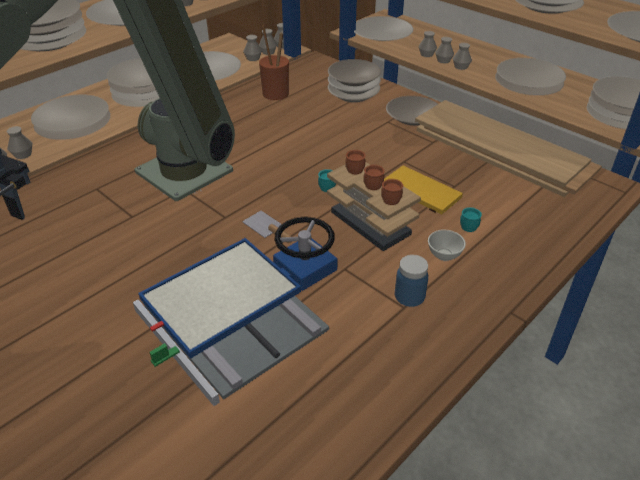

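View pics/wrist0.png

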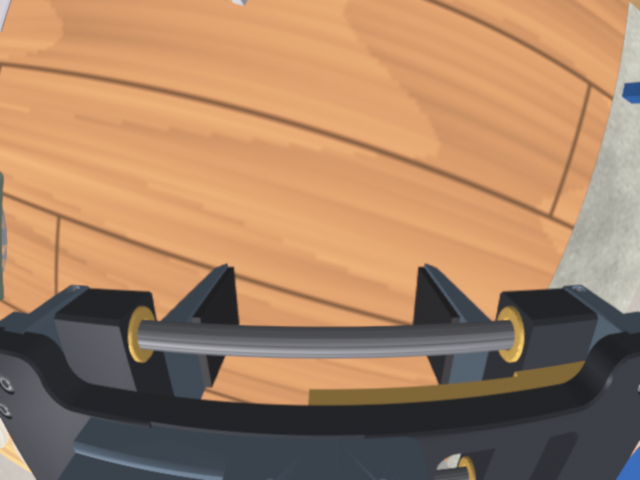

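The top view shows three terracotta pots at (228,221), (218,254) and (207,290) on the stack. The yellow stand is at (143,257), the wheel at (332,262), the deck at (424,290), the pointer at (492,297) and the marker at (502,268). Turquoise look-alikes are at (162,180) and (208,345).

```bash
python3 - <<'E'
from h import *
import pickle
for cam in ['top','scene']:
    p=grab(cam)
    out={'pic':p}
    for n in ['pot1','board2','board1','trough2','board_stand','stack_stand','car_deck','wheel','pointer','marker','jar','bowl','spatula','bed']:
        r=cams.silhouettes(p,n)
        out[n]=r
        print(cam,n,[(round(d['conf'],2),np.round(d['centre']).tolist(),int(d['region'].sum())) for d in r])
    pickle.dump(out,open(cam+'.pkl','wb'))
E
```

```text
top pot1 [(0.95, [163.0, 179.0], 445), (0.92, [208.0, 290.0], 549), (0.89, [226.0, 222.0], 513), (0.82, [216.0, 256.0], 520), (0.66, [208.0, 346.0], 495), (0.51, [421.0, 287.0], 11788)]
top board2 [(0.84, [245.0, 250.0], 309), (0.67, [220.0, 251.0], 559), (0.39, [228.0, 221.0], 521)]
top board1 [(0.84, [245.0, 250.0], 309), (0.67, [220.0, 251.0], 559), (0.39, [228.0, 221.0], 521)]
top trough2 [(0.54, [238.0, 262.0], 52)]
top board_stand [(0.72, [141.0, 257.0], 3922), (0.18, [308.0, 349.0], 1316)]
top stack_stand [(0.76, [247.0, 260.0], 420), (0.67, [141.0, 258.0], 3954)]
top car_deck [(0.75, [423.0, 293.0], 11901)]
top wheel [(0.56, [333.0, 260.0], 1604)]
top pointer [(0.56, [423.0, 287.0], 11869), (0.37, [144.0, 256.0], 3892)]
top marker [(0.68, [209.0, 290.0], 616), (0.65, [504.0, 269.0], 165), (0.53, [244.0, 260.0], 295)]
top jar [(0.57, [288.0, 164.0], 995), (0.19, [334.0, 264.0], 1718)]
top bowl []
top spatula [(0.73, [311.0, 349.0], 1346)]
top bed [(0.69, [416.0, 273.0], 20469)]
scene pot1 [(0.9, [374.0, 175.0], 449), (0.82, [326.0, 181.0], 223), (0.72, [390.0, 189.0], 500), (0.71, [471.0, 219.0], 432)]
scene board2 [(0.93, [373.0, 193.0], 1459), (0.66, [378.0, 217.0], 1157)]
scene board1 [(0.93, [373.0, 193.0], 1459), (0.66, [378.0, 217.0], 1157)]
scene trough2 [(0.63, [359.0, 214.0], 248), (0.62, [357.0, 196.0], 262)]
scene board_stand []
scene stack_stand [(0.79, [372.0, 231.0], 1104)]
scene car_deck [(0.78, [220.0, 294.0], 10047)]
scene wheel [(0.75, [302.0, 240.0], 1307)]
scene pointer [(0.58, [218.0, 294.0], 10067)]
scene marker [(0.76, [160.0, 354.0], 393)]
scene jar [(0.89, [412.0, 281.0], 1388)]
scene bowl [(0.8, [445.0, 245.0], 909)]
scene spatula [(0.58, [263.0, 223.0], 618)]
scene bed [(0.89, [237.0, 309.0], 20485)]
```

```bash
python3 - <<'E'
from h import *
a=cv2.imread('pics/top0.png')[190:330,100:270]; cv2.imwrite('pics/c1.png',cv2.resize(a,None,fx=4.5,fy=4.2,interpolation=cv2.INTER_CUBIC))
a=cv2.imread('pics/top0.png')[190:360,290:520]; cv2.imwrite('pics/c2.png',cv2.resize(a,None,fx=3.4,fy=3.4,interpolation=cv2.INTER_CUBIC))
a=cv2.imread('pics/scene0.png')[140:250,310:470]; cv2.imwrite('pics/c3.png',cv2.resize(a,None,fx=5,fy=5,interpolation=cv2.INTER_CUBIC))
E
```

```text
(no output)
```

View pics/c1.png

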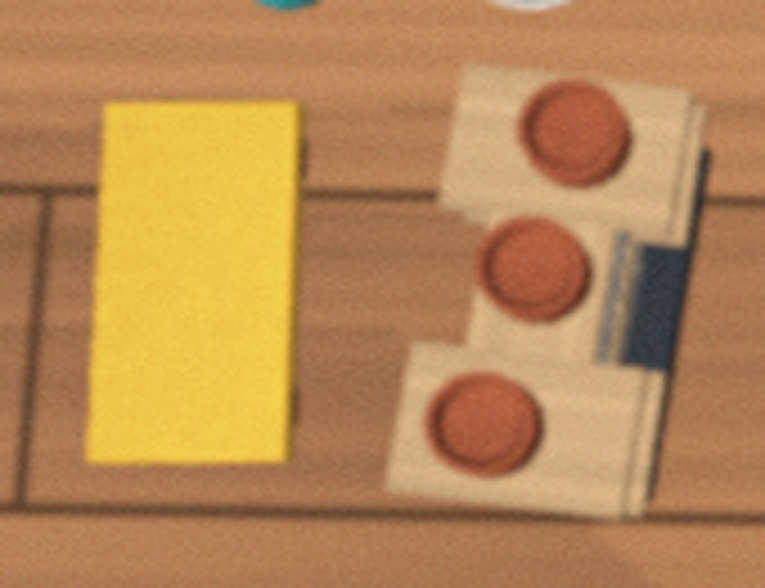

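View pics/c2.png

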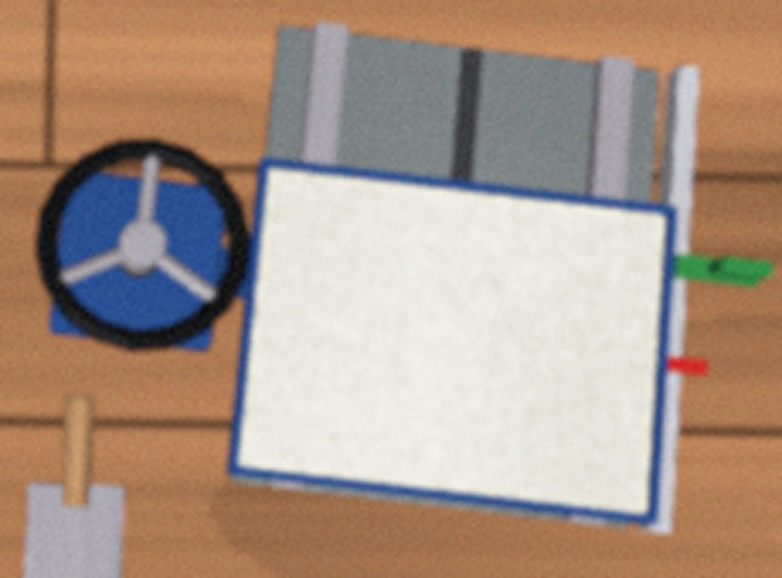

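View pics/c3.png

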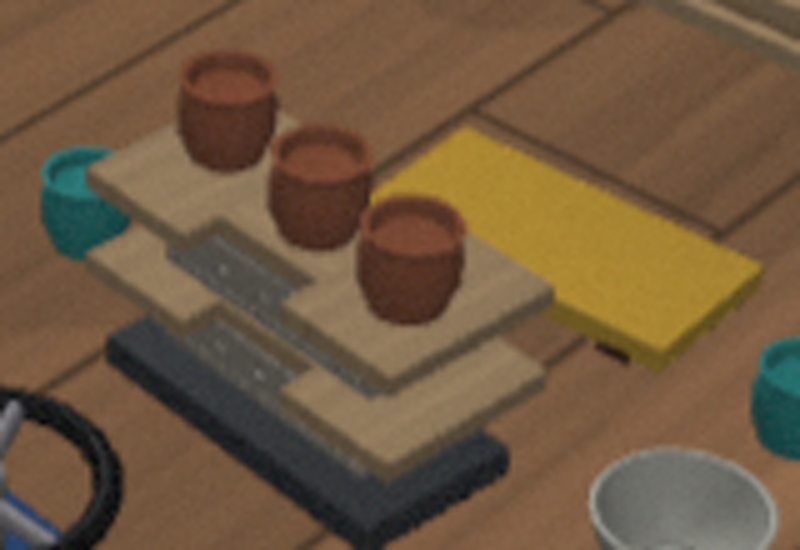

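```bash
cat > fit.py <<'E'
from h import *
import pickle
def comps(mask,minA=40):
    n,l,s,c=cv2.connectedComponentsWithStats(mask.astype(np.uint8))
    return [(s[i],c[i],l==i) for i in range(1,n) if s[i,4]>=minA]
def hsv(p): return cv2.cvtColor(p['img'],cv2.COLOR_RGB2HSV)
def terra(p):
    h=hsv(p); return cv2.morphologyEx(((h[...,0]<10)&(h[...,1]>130)&(h[...,2]<205)).astype(np.uint8),cv2.MORPH_OPEN,np.ones((3,3)))
E
python3 - <<'E'
from fit import *
T=pickle.load(open('top.pkl','rb'));p=T['pic'];h=hsv(p)
for uv in [(218,254),(207,290),(228,221),(195,300),(180,330),(143,257),(492,297),(502,268),(424,290),(365,260)]: print(uv,h[uv[1],uv[0]])
S=pickle.load(open('scene.pkl','rb'));q=S['pic']
print('terra')
for s,c,m in comps(terra(p)): print(s,np.round(c,1), np.round(atz(p,c,166),1))
for s,c,m in comps(terra(q)): print(s,np.round(c,1), np.round(atz(q,c,143),1))
E
```

```text
(218, 254) [  8 155 176]
(207, 290) [  7 167 174]
(228, 221) [  8 161 173]
(195, 300) [ 17  95 211]
(180, 330) [ 12 135 168]
(143, 257) [ 23 174 240]
(492, 297) [  0 207 213]
(502, 268) [ 68 158 126]
(424, 290) [ 24  11 238]
(365, 260) [109 158 145]
terra
[216 210  23  24 447] [227.2 221.4] [607.7 175.7 166. ]
[206 242  25  24 463] [217.9 253.6] [540.  191.5 166. ]
[195 280  25  23 463] [207.  290.8] [464.  209.7 166. ]
[280  57   9  12  73] [283.8  62.6] [-77.5 481.4 143. ]
[260  58   9  11  65] [264.1  63. ] [-121.4  435.4  143. ]
[351 153  13   9  77] [357.8 157.7] [458.  231.6 143. ]
[365 167  18  18 151] [374.  174.8] [536.  202.6 143. ]
[383 181  19  16 152] [391.7 188.1] [601.7 189.5 143. ]
[150 322  13   9  59] [156.1 325.9] [ 555.1 -445.7  143. ]
```

```bash
cat >> fit.py <<'E'
from scipy.optimize import minimize
def cyl(r0,r1,h,n=24):
    a=np.linspace(0,2*np.pi,n,endpoint=False)
    return np.r_[np.c_[r0*np.cos(a),r0*np.sin(a),0*a],np.c_[r1*np.cos(a),r1*np.sin(a),0*a+h]]
def box(lx,ly,lz,z0=0):
    return np.array([[sx*lx/2,sy*ly/2,z0+z] for sx in(-1,1) for sy in(-1,1) for z in(0,lz)])
def place(P,x,y,z,yaw=0):
    c,s=np.cos(yaw),np.sin(yaw); return P@np.array([[c,s,0],[-s,c,0],[0,0,1]])+[x,y,z]
def hullmask(p,P,S=4):
    uv=np.array([proj(p,q) for q in P]); m=np.zeros((480,640),np.uint8)
    cv2.fillConvexPoly(m,cv2.convexHull(np.round(uv*16).astype(np.int32)),1,cv2.LINE_AA,4); return uv,m
def softhull(p,P,roi,S=4):
    x0,y0,w,h=roi
    uv=np.array([proj(p,q) for q in P]); m=np.zeros((h*S,w*S),np.uint8)
    pts=((uv-[x0,y0]+0.5)*S-0.5)
    cv2.fillConvexPoly(m,cv2.convexHull(np.round(pts*16).astype(np.int32)),255,cv2.LINE_8,4)
    return cv2.resize(m,(w,h),interpolation=cv2.INTER_AREA)/255.
def fit(obs,P,z,init,useyaw=True):
    # obs: list of (pic, mask)
    O=[]
    for p,m in obs:
        ys,xs=np.nonzero(m); roi=(xs.min()-12,ys.min()-12,np.ptp(xs)+24,np.ptp(ys)+24)
        O.append((p,m[roi[1]:roi[1]+roi[3],roi[0]:roi[0]+roi[2]].astype(float),roi))
    def cost(v):
        Q=place(P,v[0],v[1],z,v[2]/100 if useyaw else 0)
        return sum(np.abs(softhull(p,Q,roi)-m).sum()/m.sum() for p,m,roi in O)
    v=np.array(init,float)
    if useyaw: sim=np.array([v,v+[10,0,0],v+[0,10,0],v+[0,0,10]])
    else: v=v[:2]; sim=np.array([v,v+[10,0],v+[0,10]])
    r=minimize(cost,v,method='Nelder-Mead',options=dict(initial_simplex=sim,xatol=.1,fatol=1e-4))
    return r.x,r.fun
E
python3 - <<'E'
from fit import *
T=pickle.load(open('top.pkl','rb'));p=T['pic']
S=pickle.load(open('scene.pkl','rb'));q=S['pic']
pot=cyl(20,25,46)
potT=[d['region'] for d in T['pot1'][:5]]; potS=[d['region'] for d in S['pot1']]
def mt(p,c): return ((hsv(p)[...,0]<12)&(hsv(p)[...,1]>110)).astype(np.uint8)
names=[]
for x,y in [(608,176),(540,191),(464,210)]:
    # pick by predicted position
    res=[]
    for pic,L in ((p,T['pot1']),(q,S['pot1'])):
        uv=proj(pic,[x,y,143])
        ds=[np.hypot(*(np.array(d['centre'])-uv)) for d in L]; i=int(np.argmin(ds))
        if ds[i]<9: res.append((pic,L[i]['region']))
    print('both',len(res),fit(res,pot,120,[x,y],False))
    for o in res: print('   single',fit([o],pot,120,[x,y],False))
# yellow stand
h=hsv(p); yel=(h[...,0]>18)&(h[...,0]<30)&(h[...,1]>130)&(h[...,2]>150)
c=max(comps(yel),key=lambda a:a[0][4]); print('stand',c[0])
print(fit([(p,c[2])],box(200,100,2,18),0,[*atz(p,c[1],20)[:2],0]))
# deck white+blue
w=(h[...,1]<40)&(h[...,2]>200); c=max(comps(w),key=lambda a:a[0][4]); print('deck',c[0],atz(p,c[1],42))
print(fit([(p,c[2])],box(200,270,1,0),42,[*atz(p,c[1],42)[:2],0]))
hs=hsv(q); w2=(hs[...,1]<40)&(hs[...,2]>170); c2=max(comps(w2),key=lambda a:a[0][4]); print(c2[0])
print(fit([(p,c[2]),(q,c2[2])],box(200,270,1,0),42,[*atz(p,c[1],42)[:2],0]))
print(fit([(q,c2[2])],box(200,270,1,0),42,[*atz(p,c[1],42)[:2],0]))
# marker, pointer
for lo,hi,z,nm in ((55,80,62,'marker'),):
    g=(h[...,0]>=lo)&(h[...,0]<=hi)&(h[...,1]>100)&(h[...,2]>60)
    for s,cc,m in comps(g,10): print(nm,s,cc,atz(p,cc,z))
    c3=[k for k in comps(g,10) if k[1][0]>480][0]
    print(fit([(p,c3[2]),(q,S['marker'][0]['region'])],box(10,34,34,0),28,[*atz(p,c3[1],45)[:2],-10]))
r=((h[...,0]<6)|(h[...,0]>172))&(h[...,1]>150)&(h[...,2]>140)
for s,cc,m in comps(r,6): print('red',s,cc,atz(p,cc,44))
# wheel
k=(h[...,2]<70)
for s,cc,m in comps(k,200):
    if 300<cc[0]<370: 
        print('wheel',s,cc,atz(p,cc,100)); print(fit([(p,cv2.morphologyEx(m.astype(np.uint8),cv2.MORPH_CLOSE,np.ones((3,3))))],cyl(69,69,.1),100,atz(p,cc,100)[:2],False))
E
```

```text
both 2 (array([609.23762246, 177.05272425]), np.float64(0.15385798264724992))
   single (array([609.2251389 , 177.20678186]), np.float64(0.06375415663341359))
   single (array([609.38616962, 176.49074098]), np.float64(0.08854117647058822))
both 2 (array([540.88343859, 193.22277284]), np.float64(0.14054056777756505))
   single (array([540.49487528, 192.90126262]), np.float64(0.0546078431372549))
   single (array([541.91953994, 192.71366174]), np.float64(0.07913009301716231))
both 1 (array([464.3520113 , 211.41069524]), np.float64(0.07058823529411765))
   single (array([464.3520113 , 211.41069524]), np.float64(0.07058823529411765))
stand [ 119  214   48   87 3822]
(array([554.96325523, 389.98237948,   2.87150748]), np.float64(0.017470577974779657))
deck [  361   240   124   100 10288] [ 484.61905023 -253.45654948   42.        ]
(array([ 486.44064629, -253.42537691,   -9.99892342]), np.float64(0.023068566462354768))
[ 148  244  127  104 6056]
(array([ 486.47591423, -252.6422439 ,   -9.69707993]), np.float64(0.3812960987300307))
(array([ 481.31773749, -247.75433634,   -9.30841748]), np.f
[... 656 characters left out ...]

  File "fit.py", line 38, in fit
    r=minimize(cost,v,method='Nelder-Mead',options=dict(initial_simplex=sim,xatol=.1,fatol=1e-4))
    res = _minimize_neldermead(fun, x0, args, callback, bounds=bounds,
                               **options)
    fsim[k] = func(sim[k])
              ~~~~^^^^^^^^
    fx = function(np.copy(x), *(wrapper_args + args))
  File "fit.py", line 34, in cost
    return sum(np.abs(softhull(p,Q,roi)-m).sum()/m.sum() for p,m,roi in O)
  File "fit.py", line 34, in <genexpr>
    return sum(np.abs(softhull(p,Q,roi)-m).sum()/m.sum() for p,m,roi in O)
                      ~~~~~~~~~~~~~~~~~^~
ValueError: operands could not be broadcast together with shapes (54,168) (43,168)
```

```bash
python3 - <<'E'
from fit import *
T=pickle.load(open('top.pkl','rb'));p=T['pic']
f=lambda u,v:(100+(u+.5)/4.5-.5,190+(v+.5)/4.2-.5)
C=[np.array(atz(p,f(*a),120)[:2]) for a in [(460,67),(692,90),(622,512),(387,488)]]
print(np.round(C,1)); print(np.mean(C,0))
for i in range(4):
    d=C[(i+1)%4]-C[i]; print(np.hypot(*d),np.degrees(np.arctan2(d[1],d[0])))
for n in ['jar','bowl','spatula']:
    S=pickle.load(open('scene.pkl','rb'))
    for d in S[n][:1]: print(n,atz(S['pic'],d['centre'],40))
h=hsv(p)
for s,c,m in comps((h[...,0]>80)&(h[...,0]<98)&(h[...,1]>120)): print('turq',s,atz(p,c,46))
print(atz(p,(218,174),40),atz(p,(289,155),100))
from scipy.spatial.transform import Rotation as R
print(R.from_euler('xyz',env.state()['ee_rot'],degrees=True).as_matrix().round(3))
E
```

```text
[[651.8 239.4]
 [641.8 128. ]
 [425.8 152.4]
 [436.  261.5]]
[538.82903387 195.34899893]
111.85465645434077 -95.1050756127542
217.38095831251175 173.54807793559814
109.58305626270489 84.68466288028779
216.93731248809328 -5.854421405531639
jar [770.48851883  62.06275725  40.        ]
bowl [754.75519182 213.10972991  40.        ]
spatula [379.43416694 -31.06534719  40.        ]
turq [151 169  22  22 372] [729.96757127 351.25970931  46.        ]
turq [197 335  23  22 389] [354.7682781  224.63888593  46.        ]
[748.79435467 223.156381    40.        ] [777.39918548  55.42006715 100.        ]
[[ 0.     0.298 -0.955]
 [-0.    -0.955 -0.298]
 [-1.     0.    -0.   ]]
```

Request:
arm_command(
  deltas=[
    [1, [437.5, 725.9, 0], 2.737],
    [1, [437.5, 725.9, 0], 2.737],
    [1, [437.5, 725.9, 0], 2.737],
    [1, [437.5, 725.9, 0], 2.737],
    [1, [437.5, 725.9, 0], 2.737],
    [1, [437.5, 725.9, 0], 2.737],
    [1, [437.5, 725.9, 0], 2.737],
    [1, [437.5, 725.9, 0], 2.737],
    [1, [437.5, 725.9, 0], 2.737],
    [1, [437.5, 725.9, 0], 2.737],
    [1, [437.5, 725.9, 0], 2.737],
    [1, [437.5, 725.9, 0], 2.737],
    [1, [437.5, 725.9, 0], 2.737],
    [1, [437.5, 725.9, 0], 2.737],
    [1, [437.5, 725.9, 0], 2.737],
    [1, [437.5, 725.9, 0], 2.737],
    [1, [437.5, 725.9, 0], 2.737],
    [1, [437.5, 725.9, 0], 2.737],
    [1, [437.5, 725.9, 0], 2.737],
    [1, [437.5, 725.9, 0], 2.737],
  ],
  grip_force=15,
)

```text
time_s: 3.65
ee_pos: [609.0, 177.5, 224.5]
ee_rot: [-163.4, 90.0, -169.2]
force: [-0.4, -0.6, -0.1]
gripper_width: 91.3
```

```bash
cat >> h.py <<'E'
from scipy.spatial.transform import Rotation as Rn
def st():
    s=env.state(); M=Rn.from_euler('xyz',s['ee_rot'],degrees=True).as_matrix()
    print('t',round(s['time_s'],2),'pos',np.round(s['ee_pos'],1),'jaw',round(np.degrees(np.arctan2(M[1,1],M[0,1])),2),'q',np.round(s['qpos'],1),'F',np.round(s['force'],1),'w',round(s['gripper_width'],1))
E
python3 - <<'E'
from h import *
st(); p=grab('wrist','w1.png')
for d in cams.silhouettes(p,'pot1'): print(d['conf'],np.round(d['centre']),d['region'].sum())
for P in [(609,177,166),(541,193,166),(464,211,166)]: print(proj(p,P,True))
E
```

```text
t 3.65 pos [609.  177.5 224.5] jaw 84.2 q [ 15.2  23.7  81.3   0.   75.  -69. ] F [-0.4 -0.6 -0.1] w 91.3
0.87 [354.  33.] 5215
0.7 [324. 263.] 5306
0.57 [487. 296.] 583
0.55 [338. 152.] 5618
0.44 [514. 147.] 14804
0.16 [ 81. 183.] 7623
[326.01930541 265.61740059]
[341.63356897 152.8907549 ]
[359.03596175  23.67251488]
```

View pics/w1.png

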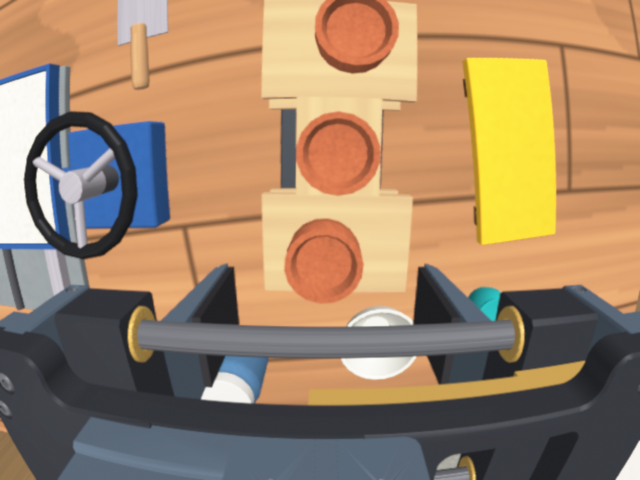

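The wrist view confirms the pots: rims are at (324,263), (341,153) and (357,30), within 3 px of prediction. The jaws are square to the board, so I'm taking the far pot first.

Request:
arm_command(
  deltas=[
    [1, [0, 0, -45], 0],
    [1, [0, 0, -80], 0],
    [1, [0, 0, -87], 0],
    [1, [0, 0, -87], 0],
    [0.3, [0, 0, -87], 0],
    [0.3, [0, 0, -87], 0],
    [0.3, [0, 0, -87], 0],
    [0.3, [0, 0, -87], 0],
    [0.3, [0, 0, -87], 0],
    [0.3, [0, 0, -70], 0],
    [0.3, [0, 0, -20], 0],
    [0.3, [0, 0, 0], 0],
  ],
  grip_force=20,
)

```text
time_s: 4.95
ee_pos: [610.4, 177.4, 228.9]
ee_rot: [22.0, 89.7, 16.1]
force: [0.2, 0.5, -1.5]
gripper_width: 49.6
```

Request:
arm_command(
  deltas=[
    [0.3, [-3, -25, -5], 0],
    [0.3, [-10, -65, -20], 0],
    [0.3, [-17, -110, -40], 0],
    [0.3, [-23, -155, -50], 0],
    [0.3, [-30, -200, -50], 0],
    [0.3, [-36, -245, -50], 0],
    [0.3, [-43, -290, -60], 0],
    [0.3, [-49, -335, -80], 0],
    [0.3, [-53, -360, -110], 0],
    [0.3, [-54, -367, -140], 0],
    [0.3, [-54, -367, -155], 0],
    [0.3, [-54, -367, -163], 0],
    [0.3, [-54, -367, -163], 0],
  ],
)

```text
time_s: 6.25
ee_pos: [554.8, -190.5, 62.6]
ee_rot: [-96.4, 90.0, -102.2]
force: [-1.3, -0.4, 1.7]
gripper_width: 49.7
```

```bash
python3 - <<'E'
from h import *
st(); p=grab('wrist','w2.png'); st()
E
```

```text
t 6.25 pos [ 554.8 -190.5   62.6] jaw 84.17 q [ -20.1   27.6  100.6   -0.    51.8 -104.2] F [-1.3 -0.4  1.7] w 49.7
t 6.3 pos [ 554.9 -190.4   62.6] jaw 84.18 q [ -20.    27.6  100.6   -0.    51.8 -104.2] F [-0.7 -1.6  3.1] w 49.9
```

View pics/w2.png

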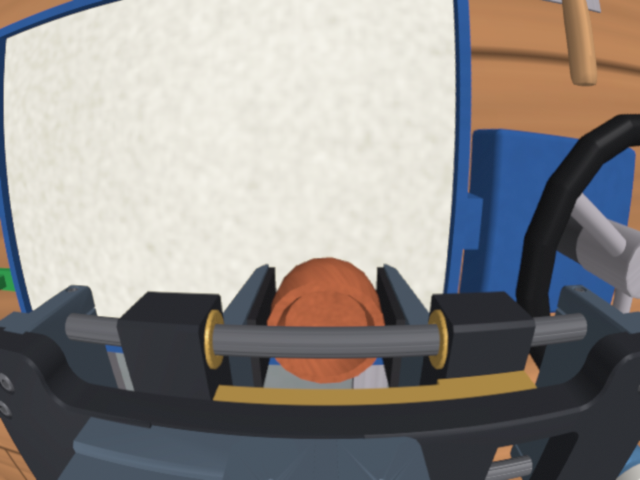

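Request:
arm_command(
  deltas=[
    [0.3, [0, 0, -1], 0],
    [0.3, [0, 0, -1], 0],
    [0.78, [0, 0, -1], 0],
    [0.78, [0, 0, -1], 0],
    [0.78, [0, 0, -1], 0],
    [0.78, [0, 0, 10], 0],
    [0.78, [0, 0, 55], 0],
    [1, [0, 0, 105], 0],
    [1, [0, 0, 155], 0],
    [1, [0, 0, 163], 0],
  ],
)

```text
time_s: 7.3
ee_pos: [558.1, -191.0, 232.8]
ee_rot: [-13.7, 89.2, -19.5]
force: [1.0, -0.9, 0.2]
gripper_width: 90.3
```

```bash
python3 - <<'E'
from fit import *
st(); p=grab('top','t2.png'); q=grab('scene','s2.png')
for c in (p,q):
    for d in cams.silhouettes(c,'pot1'):
        print(round(d['conf'],2),np.round(d['centre']),d['region'].sum(), np.round(fit([(c,d['region'])],cyl(20,25,46),42,atz(c,d['centre'],65)[:2],False)[0],1),np.round(fit([(c,d['region'])],cyl(20,25,46),120,atz(c,d['centre'],140)[:2],False)[0],1) if d['region'].sum()<3000 else '')
E
```

```text
t 7.3 pos [ 558.1 -191.   232.8] jaw 84.17 q [ -20.    19.    87.5    0.    72.7 -104.2] F [ 1.  -0.9  0.2] w 90.3
0.82 [220. 254.] 551 [553.2 208.2] [540.2 193.4]
0.79 [207. 348.] 455 [354.5 218.3] [356.2 202.5]
0.65 [165. 178.] 407 [719.2 342.1] [696.1 316.9]
0.91 [261. 285.] 552 [ 557.3 -190. ] [ 621.  -240.1]
0.88 [471. 217.] 434 [757.8 306. ] [799.4 221. ]
0.84 [354. 158.] 413 [390.6 300.3] [465.8 211.7]
0.71 [325. 182.] 212 [388.2 187.3] [458.8 110.6]
0.61 [375. 174.] 467 [475.9 279.3] [541.5 193.6]
```

View pics/t2.png

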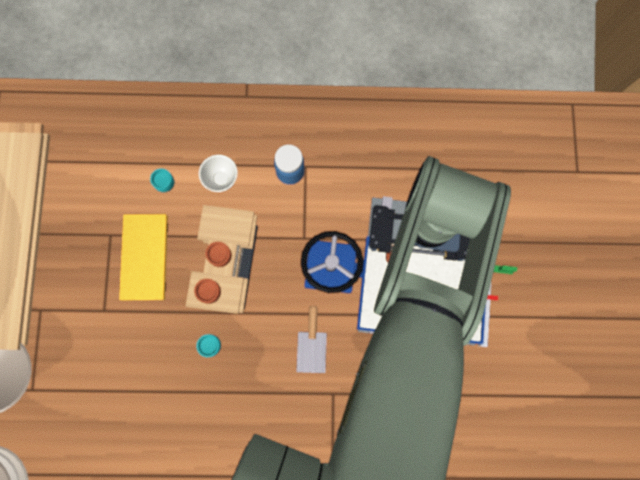

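The top view shows two pots left on the stack, at (219,254) and (207,290). The scene camera puts the first pot on the deck at about (557,-190). Next is the middle pot.

Request:
arm_command(
  deltas=[
    [1, [-2, 45, 0], 0],
    [1, [-4, 95, 0], 0],
    [1, [-6, 145, 0], 0],
    [1, [-8, 195, 0], 0],
    [1, [-10, 245, 0], 0],
    [1, [-12, 295, 0], 0],
    [1, [-13, 340, 0], 0],
    [1, [-14, 375, 0], 0],
    [1, [-14, 383, 0], 0],
    [1, [-14, 383, -20], 0],
    [1, [-14, 383, -60], 0],
    [1, [-14, 383, -85], 0],
    [1, [-14, 383, -87], 0],
    [1, [-14, 383, -87], 0],
    [0.3, [-14, 383, -87], 0],
    [0.3, [-14, 383, -87], 0],
    [0.3, [-14, 383, -87], 0],
    [0.3, [-14, 383, -87], 0],
    [0.3, [-14, 383, -87], 0],
  ],
)

```text
time_s: 9.4
ee_pos: [541.1, 193.1, 138.4]
ee_rot: [29.6, 90.0, 23.8]
force: [0.0, 0.7, 0.2]
gripper_width: 54.2
```

Request:
arm_command(
  deltas=[
    [0.3, [0, 0, 15], 0],
    [0.3, [0, 0, 55], 0],
    [0.3, [-3, -25, 75], 0],
    [0.3, [-8, -65, 75], 0],
    [0.3, [-14, -110, 60], 0],
    [0.3, [-20, -155, 40], 0],
    [0.3, [-25, -200, 40], 0],
    [0.3, [-31, -245, 40], 0],
    [0.3, [-37, -290, 30], 0],
    [0.3, [-43, -335, 10], 0],
    [0.3, [-47, -365, -15], 0],
    [0.3, [-48, -377, -45], 0],
    [0.3, [-48, -377, -65], 0],
    [0.3, [-48, -377, -75], 0],
    [0.3, [-48, -377, -77], 0],
  ],
)

```text
time_s: 10.9
ee_pos: [492.2, -184.6, 62.1]
ee_rot: [-151.7, 89.9, -157.5]
force: [-7.7, -1.3, 20.1]
gripper_width: 49.7
```

Request:
arm_command(
  deltas=[
    [0.3, [0, 0, 1], 0],
    [0.3, [0, 0, 1], 0],
    [0.78, [0, 0, 1], 0],
    [0.78, [0, 0, 1], 0],
    [0.78, [0, 0, 1], 0],
    [0.78, [0, 0, 12], 0],
    [0.78, [0, 0, 60], 0],
    [1, [0, 0, 110], 0],
    [1, [0, 0, 160], 0],
    [1, [0, 0, 164], 0],
  ],
)

```text
time_s: 11.9
ee_pos: [496.4, -185.3, 232.8]
ee_rot: [-15.8, 89.1, -21.6]
force: [-0.2, -0.8, 0.2]
gripper_width: 90.5
```

```bash
python3 - <<'E'
from fit import *
st(); p=grab('scene','s3.png')
for d in cams.silhouettes(p,'pot1'):
        print(round(d['conf'],2),np.round(d['centre']),d['region'].sum(), np.round(fit([(p,d['region'])],cyl(20,25,46),42,atz(p,d['centre'],65)[:2],False)[0],1),np.round(fit([(p,d['region'])],cyl(20,25,46),120,atz(p,d['centre'],140)[:2],False)[0],1) if d['region'].sum()<3000 else '')
E
```

```text
t 11.9 pos [ 496.4 -185.3  232.8] jaw 84.17 q [ -21.7   13.5   95.3    0.    70.3 -105.9] F [-0.2 -0.8  0.2] w 90.5
0.94 [260. 282.] 590 [ 556.8 -189.2] [ 619.8 -239. ]
0.89 [246. 264.] 430 [ 491.4 -182.1] [ 555.6 -229.3]
0.81 [474. 220.] 415 [758.1 304.3] [800.2 220.1]
0.75 [354. 161.] 365 [390.9 299.6] [467.  208.4]
0.54 [323. 182.] 236 [392.8 183.3] [460.9 111.5]
0.28 [161. 355.] 393 [ 571.1 -453.1] [ 637.9 -482.4]
```

View pics/s3.png

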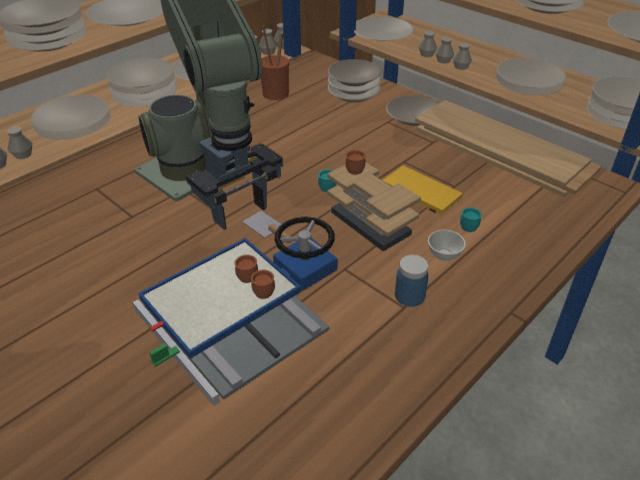

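Pots stand on the deck at scene (246,264) and (260,282), upright. The last pot is unmoved on the stack at (355,161).

Request:
arm_command(
  deltas=[
    [1, [-4, 45, 0], 0],
    [1, [-7, 95, 0], 0],
    [1, [-10, 145, 0], 0],
    [1, [-14, 195, 0], 0],
    [1, [-18, 245, 0], 0],
    [1, [-21, 295, 0], 0],
    [1, [-25, 345, 0], 0],
    [1, [-27, 380, 0], 0],
    [1, [-28, 395, 0], 0],
    [1, [-28, 395, -20], 0],
    [1, [-28, 395, -60], 0],
    [1, [-28, 395, -85], 0],
    [1, [-28, 395, -87], 0],
    [1, [-28, 395, -87], 0],
    [0.3, [-28, 395, -87], 0],
    [0.3, [-28, 395, -87], 0],
    [0.3, [-28, 395, -87], 0],
    [0.3, [-28, 395, -87], 0],
    [0.3, [-28, 395, -87], 0],
    [0.3, [-28, 395, -87], 0],
  ],
)

```text
time_s: 14.0
ee_pos: [465.0, 211.0, 138.2]
ee_rot: [25.7, 90.0, 19.8]
force: [-0.1, 0.3, 1.5]
gripper_width: 49.6
```

Request:
arm_command(
  deltas=[
    [0.3, [0, 0, 15], 0],
    [0.3, [0, 0, 55], 0],
    [0.3, [-2, -25, 75], 0],
    [0.3, [-6, -65, 75], 0],
    [0.3, [-10, -110, 75], 0],
    [0.3, [-13, -155, 65], 0],
    [0.3, [-17, -200, 60], 0],
    [0.3, [-20, -245, 50], 0],
    [0.3, [-24, -290, 30], 0],
    [0.3, [-28, -335, 10], 0],
    [0.3, [-32, -370, -15], 0],
    [0.3, [-33, -389, -45], 0],
    [0.3, [-33, -389, -65], 0],
    [0.3, [-33, -389, -74], 0],
    [0.3, [-33, -389, -76], 0],
  ],
)

```text
time_s: 15.5
ee_pos: [431.4, -177.5, 61.1]
ee_rot: [158.0, 89.9, 152.2]
force: [-0.5, -0.1, -1.1]
gripper_width: 50.0
```

Request:
arm_command(
  deltas=[
    [0.3, [0, 0, -1], 0],
    [0.3, [0, 0, -1], 0],
    [0.3, [0, 0, -1], 0],
  ],
)

```text
time_s: 15.8
ee_pos: [432.7, -177.8, 61.9]
ee_rot: [-15.3, 89.9, -21.0]
force: [0.3, -0.1, -1.4]
gripper_width: 49.8
```

Request:
arm_command(
  deltas=[
    [0.3, [0, 0, -1], 0],
    [0.3, [0, 0, -1], 0],
    [0.3, [0, 0, -1], 0],
  ],
)

```text
time_s: 16.1
ee_pos: [432.1, -177.9, 60.2]
ee_rot: [5.9, 90.0, 0.0]
force: [0.3, 0.4, 0.3]
gripper_width: 49.4
```

Request:
arm_command(
  deltas=[
    [0.3, [0, 0, -1], 0],
    [0.3, [0, 0, -1], 0],
    [0.78, [0, 0, -1], 0],
    [0.78, [0, 0, -1], 0],
    [0.78, [0, 0, -1], 0],
    [0.78, [0, 0, 12], 0],
    [0.78, [0, 0, 60], 0],
    [1, [0, 0, 110], 0],
    [1, [0, 0, 160], 0],
    [1, [0, 0, 166], 0],
  ],
)

```text
time_s: 17.1
ee_pos: [435.1, -179.4, 232.0]
ee_rot: [-17.8, 89.3, -23.7]
force: [-0.0, 0.1, 0.4]
gripper_width: 90.3
```

```bash
python3 - <<'E'
from fit import *
st(); p=grab('top','t4.png'); q=grab('scene','s4.png')
a=cv2.imread('pics/t4.png')[190:330,100:270]; cv2.imwrite('pics/c4.png',cv2.resize(a,None,fx=4.5,fy=4.2,interpolation=cv2.INTER_CUBIC))
p=q
for d in cams.silhouettes(p,'pot1'):
        print(round(d['conf'],2),np.round(d['centre']),d['region'].sum(), np.round(fit([(p,d['region'])],cyl(20,25,46),42,atz(p,d['centre'],65)[:2],False)[0],1))
E
```

```text
t 17.1 pos [ 435.1 -179.4  232. ] jaw 84.16 q [ -23.8    8.2  102.3    0.    68.8 -108. ] F [-0.   0.1  0.4] w 90.3
0.98 [470. 220.] 418 [757.7 304.9]
0.66 [260. 280.] 562 [ 556.8 -189.5]
0.64 [327. 179.] 253 [390.5 184.7]
0.58 [361. 212.] 219 [547.3 132.1]
0.56 [230. 250.] 457 [ 432.4 -175.9]
0.55 [244. 265.] 500 [ 494.1 -182.7]
0.49 [303. 240.] 1201 [535.1 -33.5]
```

View pics/c4.png

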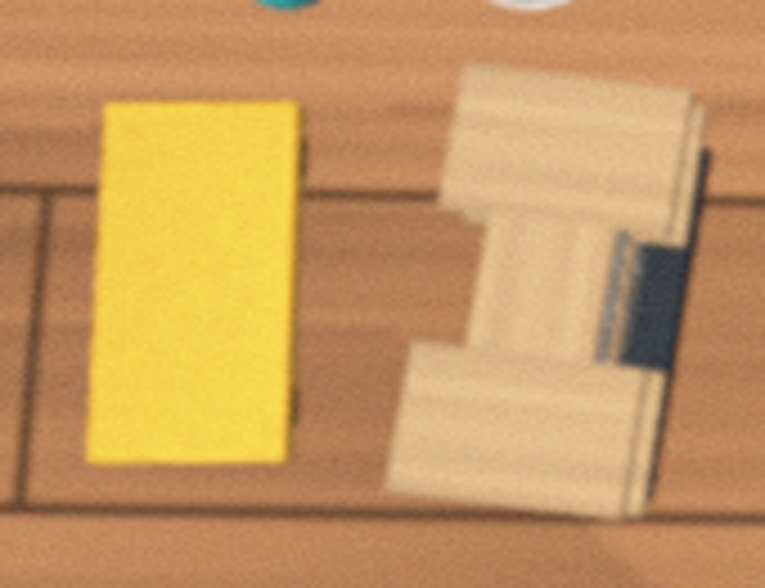

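View pics/s4.png

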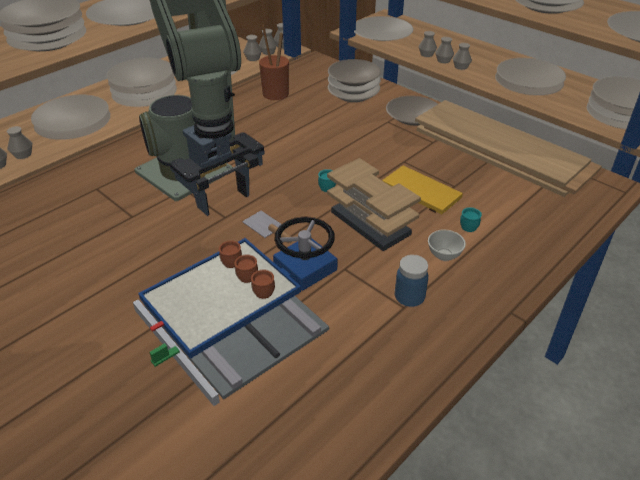

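Pots are at scene (230,252), (245,265) and (261,281) on the deck. Board2 is now clear and its centre is at about (539,195). I'm gripping its waist.

Request:
arm_command(
  deltas=[
    [1, [13, 45, 0], 0],
    [1, [26, 90, 0], 0],
    [1, [39, 135, 0], 0],
    [1, [52, 180, 0], 0],
    [1, [65, 225, 0], 0],
    [1, [78, 270, 0], 0],
    [1, [91, 315, 0], 0],
    [1, [103, 355, 0], 0],
    [1, [107, 373, 0], 0],
    [1, [107, 373, -20], 0],
    [1, [107, 373, -60], 0],
    [1, [107, 373, -90], 0],
    [1, [107, 373, -103], 0],
    [1, [107, 373, -105], 0],
    [1, [107, 373, -105], 0],
    [0.4, [107, 373, -105], 0],
    [0.4, [107, 373, -105], 0],
    [0.4, [107, 373, -105], 0],
    [0.4, [107, 373, -105], 0],
  ],
  grip_force=35,
)

```text
time_s: 19.15
ee_pos: [539.2, 195.0, 121.7]
ee_rot: [10.7, 89.9, 4.9]
force: [0.5, -1.5, 1.5]
gripper_width: 62.0
```

```bash
python3 - <<'E'
from h import *
st(); p=grab('wrist','w5.png');st()
E
```

```text
t 19.15 pos [539.2 195.  121.7] jaw 84.18 q [ 18.7  22.9  98.6  -0.   58.5 -65.4] F [ 0.5 -1.5  1.5] w 62.0
t 19.2 pos [539.2 194.8 121.6] jaw 84.18 q [ 18.7  22.9  98.6  -0.   58.5 -65.4] F [ 1.  -1.3  3.5] w 59.5
```

View pics/w5.png

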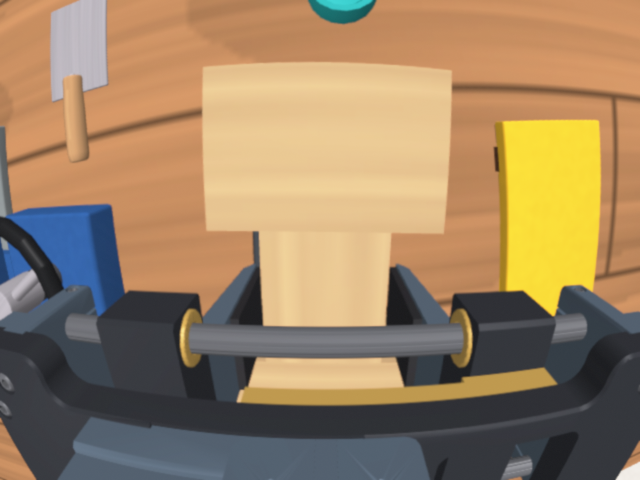

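Request:
arm_command(
  deltas=[
    [0.4, [0, 0, 0], 0],
    [0.4, [0, 0, 8], 0],
    [0.4, [0, 0, 25], 0],
    [0.4, [1, 10, 40], 0.02],
    [0.4, [3, 40, 40], 0.05],
    [0.4, [6, 80, 40], 0.08],
    [0.4, [10, 120, 40], 0.1],
    [0.4, [14, 160, 40], 0.13],
    [0.4, [16, 187, 40], 0.13],
    [0.4, [16, 195, 30], 0.13],
    [0.4, [16, 195, 0], 0.13],
    [0.4, [16, 195, -30], 0.13],
    [0.4, [16, 195, -60], 0.13],
    [0.4, [16, 195, -78], 0.13],
    [0.4, [16, 195, -84], 0.13],
    [0.4, [16, 195, -84], 0.13],
  ],
)

```text
time_s: 20.8
ee_pos: [554.5, 389.1, 36.1]
ee_rot: [-147.2, 89.9, -145.6]
force: [1.0, -0.7, -2.3]
gripper_width: 59.8
```

```bash
python3 - <<'E'
from h import *
st(); p=grab('wrist','w6.png'); st()
E
```

```text
t 20.8 pos [554.5 389.1  36.1] jaw 91.58 q [ 34.1  36.1  88.4  -0.   55.6 -57.5] F [ 1.  -0.7 -2.3] w 59.8
t 20.85 pos [555.2 389.8  37.3] jaw 91.59 q [ 34.1  36.1  88.4   0.   55.5 -57.5] F [-0.4  0.1 -2.3] w 59.7
```

View pics/w6.png

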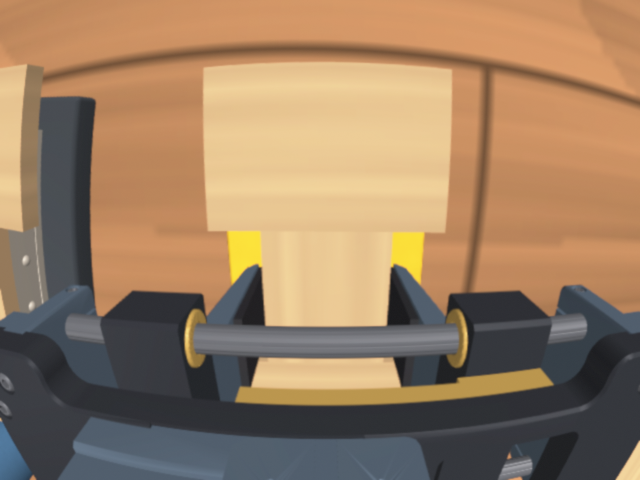

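Request:
arm_command(
  deltas=[
    [0.4, [0, 0, -2], 0],
    [0.4, [0, 0, -3], 0],
    [0.4, [0, 0, -3], 0],
    [0.85, [0, 0, -3], 0],
    [0.85, [0, 0, -3], 0],
    [0.85, [0, 0, -3], 0],
    [0.9, [0, 0, 15], 0],
    [1, [0, 0, 60], 0],
    [1, [0, -20, 110], 0],
    [1, [0, -60, 150], 0],
  ],
)

```text
time_s: 21.85
ee_pos: [555.6, 338.7, 182.6]
ee_rot: [37.6, 89.7, 39.3]
force: [0.7, -0.1, -0.7]
gripper_width: 91.2
```

```bash
python3 - <<'E'
from h import *
st(); p=grab('top','t7.png'); grab('scene','s7.png')
a=cv2.imread('pics/t7.png')[190:330,100:270]; cv2.imwrite('pics/c7.png',cv2.resize(a,None,fx=4.5,fy=4.2,interpolation=cv2.INTER_CUBIC))
a=cv2.imread('pics/s7.png')[140:250,310:470]; cv2.imwrite('pics/d7.png',cv2.resize(a,None,fx=5,fy=5,interpolation=cv2.INTER_CUBIC))
grab('wrist','w7.png')
E
```

```text
t 21.85 pos [555.6 338.7 182.6] jaw 91.77 q [ 30.3  26.5  82.9   0.   70.3 -61.4] F [ 0.7 -0.1 -0.7] w 91.2
```

View pics/c7.png

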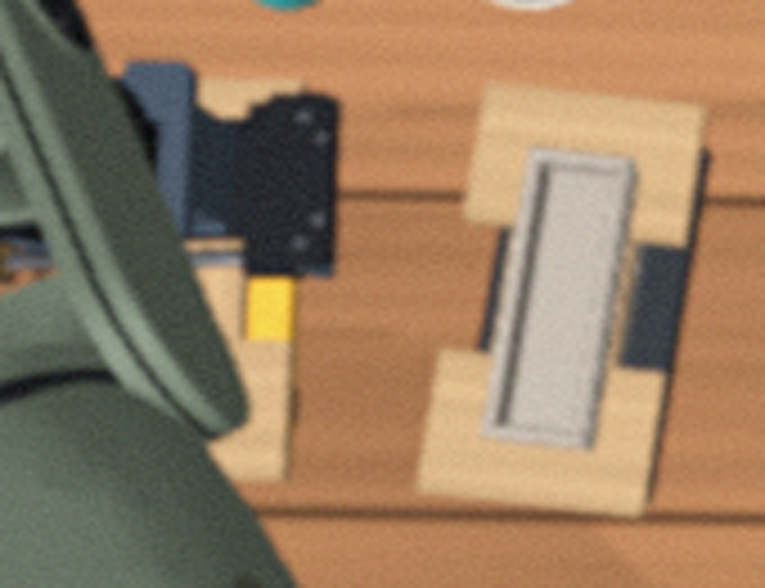

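View pics/d7.png

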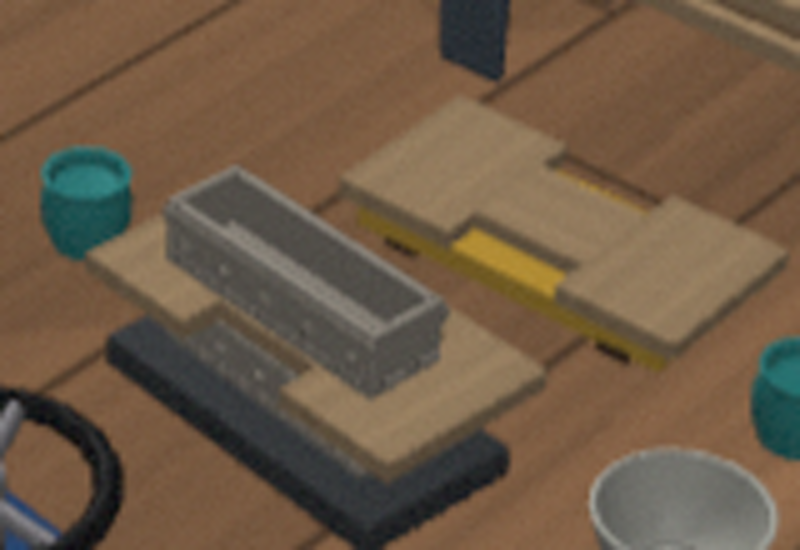

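View pics/w7.png

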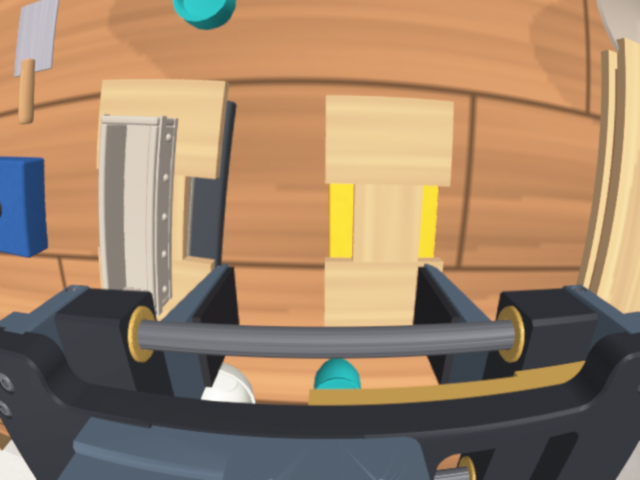

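```bash
cat >> fit.py <<'E'
def quad(p,pts,z,off=(100,190),sc=(4.5,4.2)):
    C=[np.array(atz(p,(off[0]+(u+.5)/sc[0]-.5,off[1]+(v+.5)/sc[1]-.5),z)[:2]) for u,v in pts]
    print('corners',np.round(C,1).tolist(),'mean',np.round(np.mean(C,0),1))
    for i in range(len(C)):
        d=C[(i+1)%len(C)]-C[i]; print('  len %.1f ang %.1f'%(np.hypot(*d),np.degrees(np.arctan2(d[1],d[0]))))
E
python3 - <<'E'
from fit import *
p=pickle.load(open('top.pkl','rb'))['pic']
quad(p,[(527,147),(637,155),(595,447),(482,435)],108)
print('board1');quad(p,[(488,82),(706,106),(640,515),(418,490)],70)
E
```

```text
corners [[612.9, 207.6], [609.7, 154.6], [458.8, 168.1], [464.0, 221.4]] mean [536.4 187.9]
  len 53.1 ang -93.5
  len 151.5 ang 174.9
  len 53.6 ang 84.4
  len 149.6 ang -5.3
board1
corners [[656.4, 235.8], [645.4, 126.5], [426.9, 150.6], [438.1, 258.4]] mean [541.7 192.8]
  len 109.9 ang -95.8
  len 219.8 ang 173.7
  len 108.4 ang 84.1
  len 219.5 ang -5.9
```

Board2 lies square on the yellow stand. Trough2 is open to view, with its centre at about (536,188).

Request:
arm_command(
  deltas=[
    [1, [-6, -45, 0], -0.04],
    [1, [-12, -95, 0], -0.08],
    [1, [-18, -135, 0], -0.12],
    [1, [-19, -142, 0], -0.12],
    [1, [-19, -142, -20], -0.12],
    [1, [-19, -142, -60], -0.12],
    [1, [-19, -142, -95], -0.12],
    [1, [-19, -142, -101], -0.12],
    [1, [-19, -142, -101], -0.12],
    [0.3, [-19, -142, -101], -0.12],
    [0.3, [-19, -142, -101], -0.12],
    [0.3, [-19, -142, -101], -0.12],
    [0.3, [-19, -142, -101], -0.12],
    [0.3, [-19, -142, -101], -0.12],
    [0.3, [-19, -142, -101], -0.12],
    [0.3, [-19, -142, -85], -0.12],
    [0.3, [-19, -142, -60], -0.12],
  ],
)

```text
time_s: 23.7
ee_pos: [533.7, 194.7, 117.4]
ee_rot: [-166.8, 89.6, -172.1]
force: [0.3, 1.0, -5.6]
gripper_width: 58.6
```

```bash
python3 - <<'E'
from h import *
st(); p=grab('wrist','w8.png'); st(); grab('scene','s8.png')
E
```

```text
t 23.7 pos [533.7 194.7 117.4] jaw 84.7 q [ 18.8  22.9  99.2   0.1  58.2 -65.9] F [ 0.3  1.  -5.6] w 58.6
t 23.75 pos [536.8 195.8 122.7] jaw 84.71 q [ 18.8  22.6  98.8   0.1  58.3 -65.9] F [ 2.2  0.9 -1.9] w 58.6
```

View pics/w8.png

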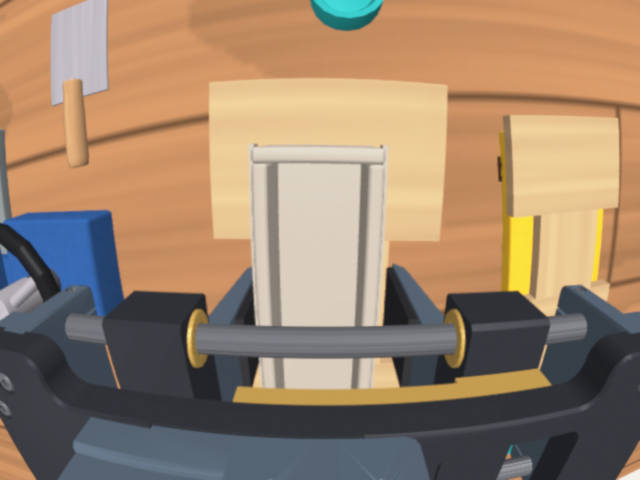

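View pics/s8.png

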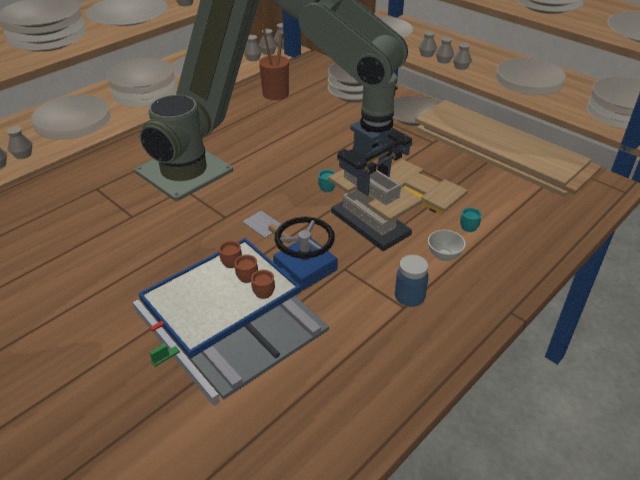

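```bash
python3 - <<'E'
from h import *
a=cv2.imread('pics/s8.png')[110:250,310:480]; cv2.imwrite('pics/d8.png',cv2.resize(a,None,fx=4.5,fy=4.2,interpolation=cv2.INTER_CUBIC))
st()
E
```

```text
t 23.8 pos [537.5 196.  121.6] jaw 84.72 q [ 18.8  22.7  98.9   0.1  58.1 -65.9] F [ 1.1  0.4 -5.3] w 58.7
```

View pics/d8.png

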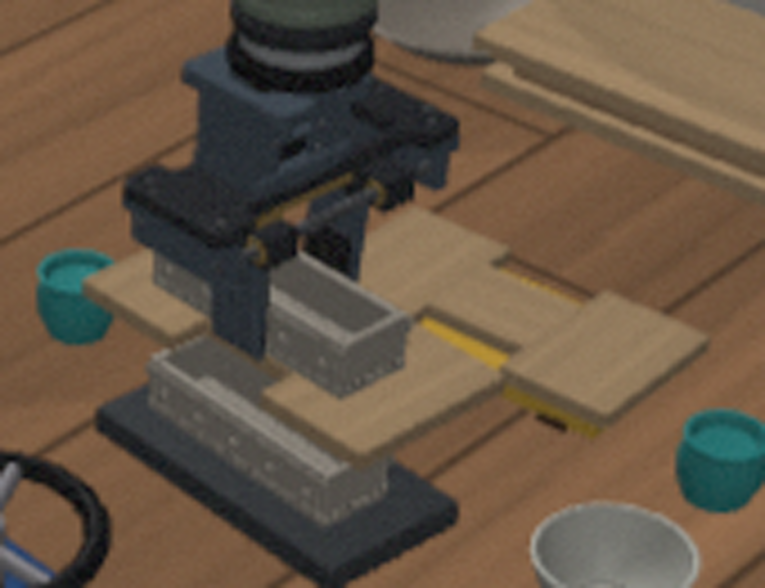

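The scene crop shows the jaws closed on board1's waist with trough2 riding on top. My previous call's last rows were truncated, so the move started about 8 mm off in y and 5 mm off in z. I'll set it back down and regrip.

Request:
arm_command(
  deltas=[
    [0.3, [0, 0, -10], 0],
    [0.3, [0, 0, -25], 0],
    [0.3, [0, 0, -35], 0],
    [0.3, [0, 0, -40], 0],
    [0.3, [0, 0, -40], 0],
    [0.3, [0, 0, -40], 0],
  ],
)

```text
time_s: 24.4
ee_pos: [534.0, 194.7, 79.4]
ee_rot: [-165.7, 89.7, -171.0]
force: [-4.9, -1.7, 5.5]
gripper_width: 58.6
```

```bash
python3 - <<'E'
from h import *
st(); 
E
```

```text
t 24.4 pos [534.  194.7  79.4] jaw 84.72 q [ 1.880e+01  2.520e+01  1.019e+02  1.000e-01  5.320e+01 -6.590e+01] F [-4.9 -1.7  5.5] w 58.6
```

Request:
arm_command(
  deltas=[
    [0.3, [0, 0, -1], 0],
    [0.3, [0, 0, -1], 0],
    [1, [0, 0, -1], 0],
    [1, [0, 0, -1], 0],
    [1, [0, 0, -1], 0],
    [1, [0, 0, 20], 0],
    [1, [0, 0, 60], 0],
    [1, [0, 0, 100], 0],
    [1, [0, 40, 100], 0],
    [1, [0, 80, 100], 0],
    [1, [0, 120, 100], 0],
    [1, [0, 120, 100], 0],
    [1, [0, 120, 100], 0],
  ],
)

```text
time_s: 25.7
ee_pos: [535.7, 315.5, 178.9]
ee_rot: [-118.7, 89.9, -123.9]
force: [0.2, -0.5, -0.4]
gripper_width: 91.5
```

```bash
python3 - <<'E'
from h import *
st(); p=grab('top','t9.png'); grab('scene','s9.png')
a=cv2.imread('pics/t9.png')[190:330,100:270]; cv2.imwrite('pics/c9.png',cv2.resize(a,None,fx=4.5,fy=4.2,interpolation=cv2.INTER_CUBIC))
a=cv2.imread('pics/s9.png')[140:250,310:470]; cv2.imwrite('pics/d9.png',cv2.resize(a,None,fx=5,fy=5,interpolation=cv2.INTER_CUBIC))
st()
E
```

```text
t 25.7 pos [535.7 315.5 178.9] jaw 84.84 q [ 29.4  24.3  87.2  -0.   68.6 -55.4] F [ 0.2 -0.5 -0.4] w 91.5
t 25.8 pos [535.9 314.1 179.2] jaw 84.71 q [ 29.3  24.2  87.3  -0.   68.6 -55.4] F [-0.4 -0.1 -0.4] w 91.2
```

View pics/c9.png

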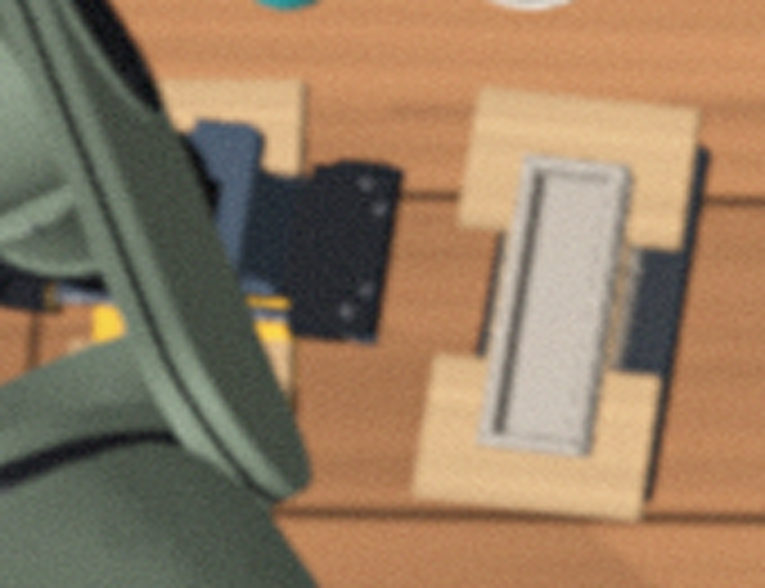

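View pics/d9.png

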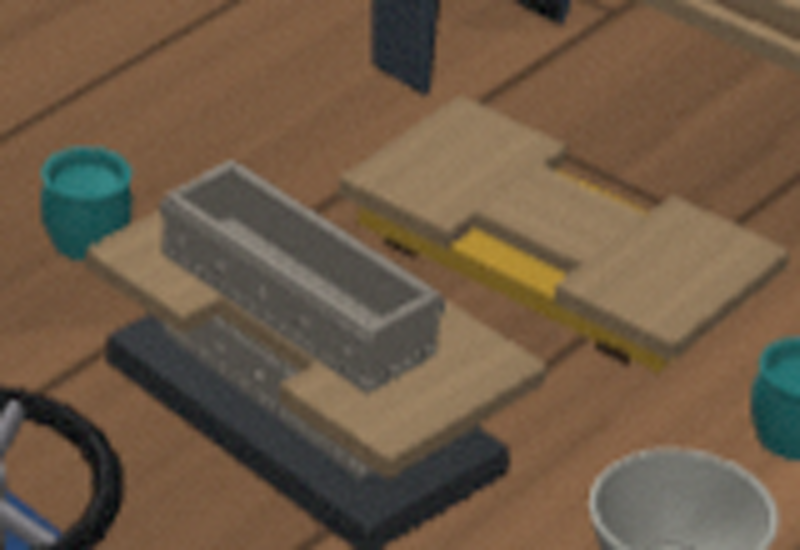

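```bash
python3 - <<'E'
from fit import *
p=pickle.load(open('top.pkl','rb'))['pic']
quad(p,[(525,156),(632,163),(590,452),(480,442)],108)
print('board1');quad(p,[(481,87),(700,108),(640,519),(414,496)],70)
print('board2'); quad(p,[(303,78),(290,480)],32)
q=grab('scene'); 
for i in range(3): grab('scene'); st()
E
```

```text
corners [[608.2, 208.3], [605.5, 156.8], [456.2, 170.4], [460.4, 222.2]] mean [532.6 189.4]
  len 51.6 ang -93.0
  len 149.8 ang 174.8
  len 52.0 ang 85.4
  len 148.4 ang -5.4
board1
corners [[653.6, 239.2], [644.2, 129.4], [424.8, 150.5], [435.0, 260.1]] mean [539.4 194.8]
  len 110.1 ang -94.9
  len 220.4 ang 174.5
  len 110.1 ang 84.7
  len 219.6 ang -5.5
board2
corners [[666.2, 338.8], [444.6, 330.9]] mean [555.4 334.8]
  len 221.7 ang -177.9
  len 221.7 ang 2.1
t 25.9 pos [536.1 313.8 179.6] jaw 84.66 q [ 29.3  24.2  87.3  -0.   68.6 -55.4] F [0.2 0.3 0.4] w 91.3
t 25.95 pos [536.1 313.9 179.7] jaw 84.66 q [ 29.3  24.2  87.3  -0.   68.6 -55.4] F [0.4 0.  0.1] w 91.1
t 26.0 pos [536.2 314.  179.8] jaw 84.66 q [ 29.3  24.2  87.3  -0.   68.6 -55.4] F [-0.8 -0.  -0.9] w 91.3
```

Board1 is back on trough1 with trough2 on top, and board2 is undisturbed. Regripping trough2 higher, from the settled pose.

Request:
arm_command(
  deltas=[
    [1, [-1, -40, 0], 0],
    [1, [-2, -85, 0], 0],
    [1, [-3, -115, 0], 0],
    [1, [-3.5, -124.5, 0], 0],
    [1, [-3.5, -124.5, -15], 0],
    [1, [-3.5, -124.5, -50], 0],
    [1, [-3.5, -124.5, -80], 0],
    [1, [-3.5, -124.5, -92], 0],
    [1, [-3.5, -124.5, -92], 0],
    [1, [-3.5, -124.5, -92], 0],
    [0.3, [-3.5, -124.5, -92], 0],
    [0.3, [-3.5, -124.5, -92], 0],
    [0.3, [-3.5, -124.5, -92], 0],
    [0.3, [-3.5, -124.5, -92], 0],
    [0.3, [-3.5, -124.5, -92], 0],
    [0.3, [-3.5, -124.5, -92], 0],
  ],
  grip_force=30,
)

```text
time_s: 27.6
ee_pos: [532.5, 190.5, 87.8]
ee_rot: [30.2, 90.0, 24.9]
force: [0.7, 0.2, 0.8]
gripper_width: 47.8
```

Request:
arm_command(
  deltas=[
    [0.3, [0, 0, 10], 0],
    [0.3, [0, 0, 40], 0],
    [0.3, [-2, -15, 65], 0],
    [0.3, [-6, -55, 75], 0],
    [0.3, [-10, -100, 75], 0],
    [0.3, [-15, -145, 75], 0],
    [0.3, [-20, -190, 75], 0],
    [0.3, [-24, -235, 75], 0],
    [0.3, [-29, -280, 75], 0],
    [0.3, [-34, -325, 75], 0],
    [0.3, [-38, -370, 75], 0],
    [0.3, [-43, -415, 70], 0],
    [0.3, [-48, -460, 55], 0],
    [0.3, [-52, -500, 35], 0],
    [0.3, [-55, -528, 15], 0],
    [0.3, [-55, -537, -5], 0],
    [0.3, [-55, -537, -18], 0],
    [0.3, [-55, -537, -25], 0],
    [0.3, [-55, -537, -25], 0],
  ],
)

```text
time_s: 29.5
ee_pos: [477.1, -345.2, 62.0]
ee_rot: [140.5, 89.9, 135.2]
force: [0.3, 1.0, -2.6]
gripper_width: 47.9
```

```bash
python3 - <<'E'
from h import *
st(); p=grab('wrist','w10.png'); st()
E
```

```text
t 29.5 pos [ 477.1 -345.2   62. ] jaw 84.79 q [ -37.    27.9  100.2    0.    52.1 -121.8] F [ 0.3  1.  -2.6] w 47.9
t 29.55 pos [ 477.7 -345.5   62.8] jaw 84.81 q [ -37.    27.8  100.1    0.    52.1 -121.8] F [-0.3  0.6 -2. ] w 48.1
```

View pics/w10.png

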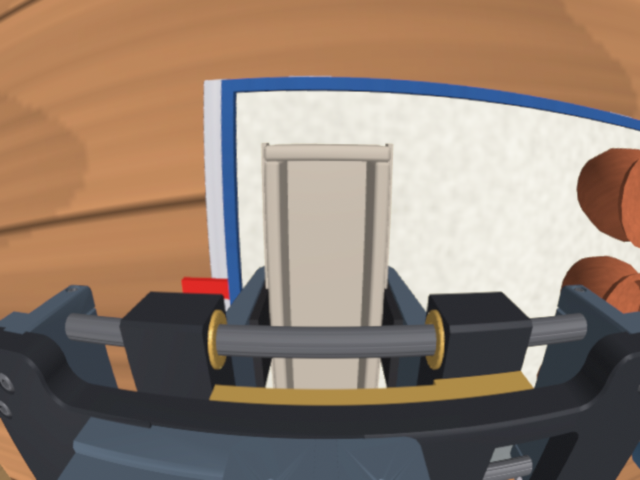

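Request:
arm_command(
  deltas=[
    [0.3, [0, 0, -2], 0],
    [0.3, [0, 0, -3], 0],
    [0.3, [0, 0, -3], 0],
    [0.3, [0, 0, -3], 0],
  ],
)

```text
time_s: 29.95
ee_pos: [477.7, -346.4, 60.0]
ee_rot: [-23.8, 90.0, -29.0]
force: [-0.0, 0.9, -3.0]
gripper_width: 47.8
```

Request:
arm_command(
  deltas=[
    [0.3, [0, 0, -1], 0],
    [0.3, [0, 0, -1], 0],
    [0.3, [0, 0, -1], 0],
  ],
)

```text
time_s: 30.25
ee_pos: [477.7, -346.5, 59.7]
ee_rot: [-11.2, 89.9, -16.5]
force: [-2.0, 1.3, 6.0]
gripper_width: 47.9
```

Request:
arm_command(
  deltas=[
    [0.75, [0, 0, 0], 0],
    [0.75, [0, 0, 0], 0],
    [0.75, [0, 0, 0], 0],
    [0.75, [0, 0, 10], 0],
    [0.75, [0, 0, 50], 0],
    [1, [0, 0, 95], 0],
    [1, [0, 0, 140], 0],
    [1, [0, 0, 160], 0],
    [1, [0, 0, 160], 0],
  ],
)

```text
time_s: 31.15
ee_pos: [479.1, -347.7, 223.3]
ee_rot: [-31.5, 89.5, -36.7]
force: [-0.6, 0.3, -0.2]
gripper_width: 91.3
```

```bash
python3 - <<'E'
from h import *
p=grab('top','t11.png'); q=grab('scene','s11.png')
a=cv2.imread('pics/t11.png')[190:330,100:270]; cv2.imwrite('pics/c11.png',cv2.resize(a,None,fx=4.5,fy=4.2,interpolation=cv2.INTER_CUBIC))
a=cv2.imread('pics/s11.png')[130:390,120:470]; cv2.imwrite('pics/d11.png',cv2.resize(a,None,fx=2.2,fy=2.2,interpolation=cv2.INTER_CUBIC))
st()
E
```

```text
t 31.25 pos [ 477.2 -346.3  218.7] jaw 84.74 q [ -37.1   19.9   88.3    0.    71.9 -121.8] F [-0.2  0.5 -0.7] w 91.0
```

View pics/c11.png

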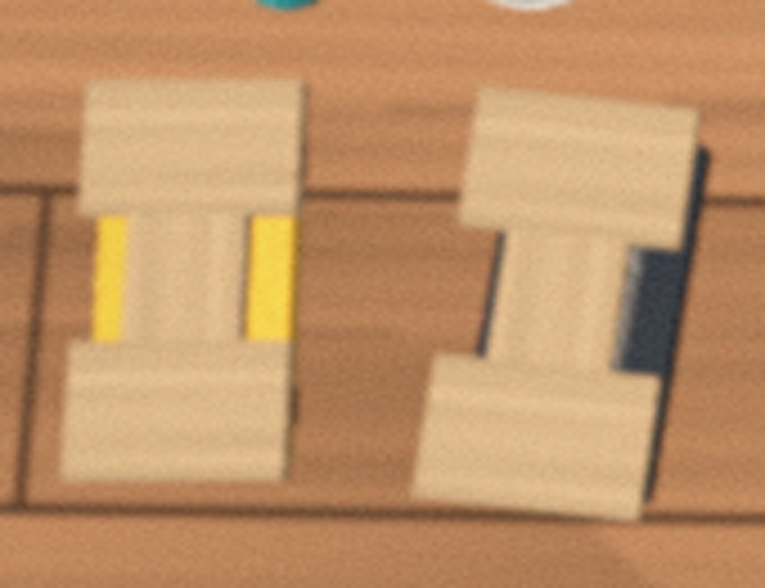

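View pics/d11.png

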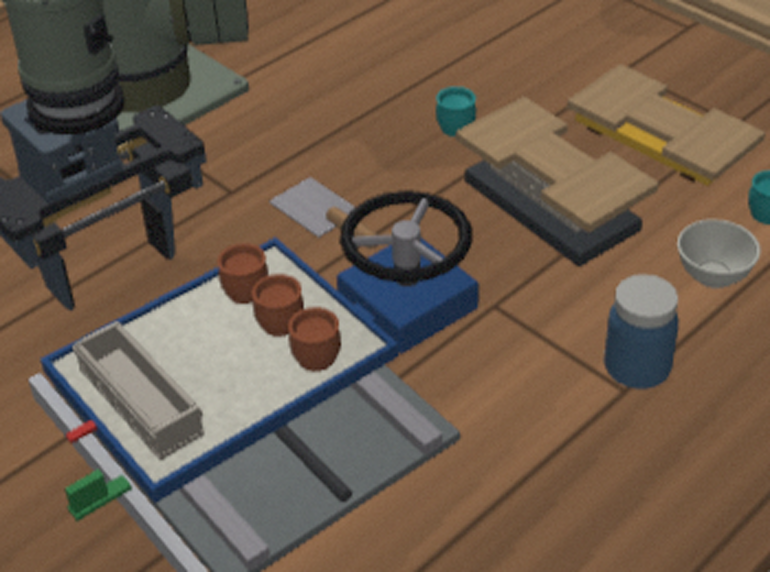

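```bash
python3 - <<'E'
from fit import *
p=pickle.load(open('top.pkl','rb'))['pic']
quad(p,[(88,80),(305,79),(287,481),(60,479)],32)
for i in range(2): grab('scene')
st()
E
```

```text
corners [[662.9, 448.9], [665.7, 337.8], [444.1, 332.3], [443.3, 445.1]] mean [554. 391.]
  len 111.1 ang -88.6
  len 221.6 ang -178.6
  len 112.7 ang 90.4
  len 219.6 ang 1.0
t 31.35 pos [ 476.7 -345.9  217. ] jaw 84.74 q [ -37.1   20.    88.4    0.    71.9 -121.8] F [-0.1  0.  -0.3] w 91.5
```

Request:
arm_command(
  deltas=[
    [1, [5, 40, 0], 0],
    [1, [10, 85, 0], 0],
    [1, [16, 133, 0], 0],
    [1, [21, 181, 0], 0],
    [1, [27, 229, 0], 0],
    [1, [32, 277, 0], 0],
    [1, [38, 325, 0], 0],
    [1, [43, 373, 0], 0],
    [1, [49, 421, 0], 0],
    [1, [55, 469, 0], 0],
    [1, [60, 515, -20], 0],
    [1, [62, 541, -50], 0],
    [1, [62, 541, -80], 0],
    [1, [62, 541, -90], 0],
    [1, [62, 541, -90], 0],
    [1, [62, 541, -90], 0],
    [1, [62, 541, -90], 0],
  ],
  grip_force=35,
)

```text
time_s: 33.05
ee_pos: [540.5, 194.2, 130.2]
ee_rot: [25.3, 89.8, 20.0]
force: [-0.8, -0.1, -0.4]
gripper_width: 90.9
```

```bash
python3 - <<'E'
from h import *
st(); grab('wrist','w12.png'); st()
E
```

```text
t 33.05 pos [540.5 194.2 130.2] jaw 84.68 q [ 18.6  22.5  97.9   0.   59.5 -66.1] F [-0.8 -0.1 -0.4] w 90.9
t 33.1 pos [540.5 194.2 130.2] jaw 84.68 q [ 18.6  22.5  97.9   0.   59.5 -66.1] F [ 0.1 -0.4 -0.1] w 91.0
```

View pics/w12.png

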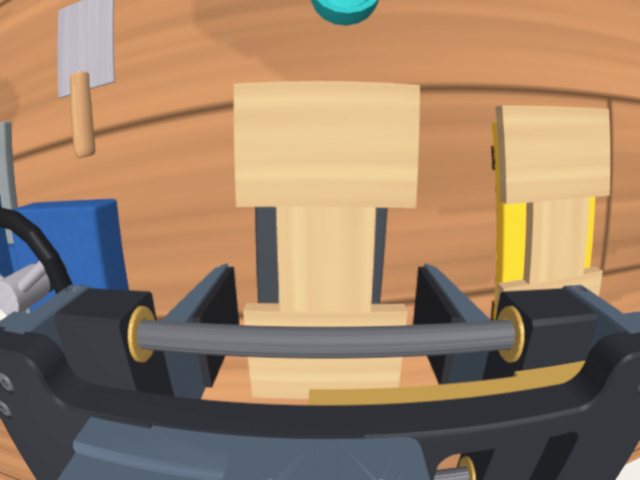

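Request:
arm_command(
  deltas=[
    [1, [0, 0, -30], 0],
    [1, [0, 0, -54], 0],
    [1, [0, 0, -58], 0],
    [1, [0, 0, -58], 0],
    [0.4, [0, 0, -58], 0],
    [0.4, [0, 0, -58], 0],
    [0.4, [0, 0, -58], 0],
    [0.4, [0, 0, -58], 0],
    [0.4, [0, 0, -58], 0],
    [0.4, [0, 0, -50], 0],
    [0.4, [0, 0, -30], 0],
    [0.4, [0, 0, -20], 0],
    [0.4, [0, 0, -20], 0],
  ],
)

```text
time_s: 34.4
ee_pos: [540.5, 194.9, 110.2]
ee_rot: [25.7, 89.8, 20.4]
force: [0.3, 0.2, -1.7]
gripper_width: 59.6
```

```bash
python3 - <<'E'
from h import *
st(); grab('wrist','w13.png'); grab('scene','s13.png'); st()
a=cv2.imread('pics/s13.png')[110:250,310:480]; cv2.imwrite('pics/d13.png',cv2.resize(a,None,fx=4.5,fy=4.2,interpolation=cv2.INTER_CUBIC))
E
```

```text
t 34.4 pos [540.5 194.9 110.2] jaw 84.75 q [ 18.7  23.6  99.3   0.   56.9 -66.1] F [ 0.3  0.2 -1.7] w 59.6
t 34.5 pos [539.2 194.4 108.4] jaw 84.74 q [ 18.7  23.7  99.5   0.   56.9 -66.1] F [ 0.9  0.  -3.1] w 59.9
```

View pics/d13.png

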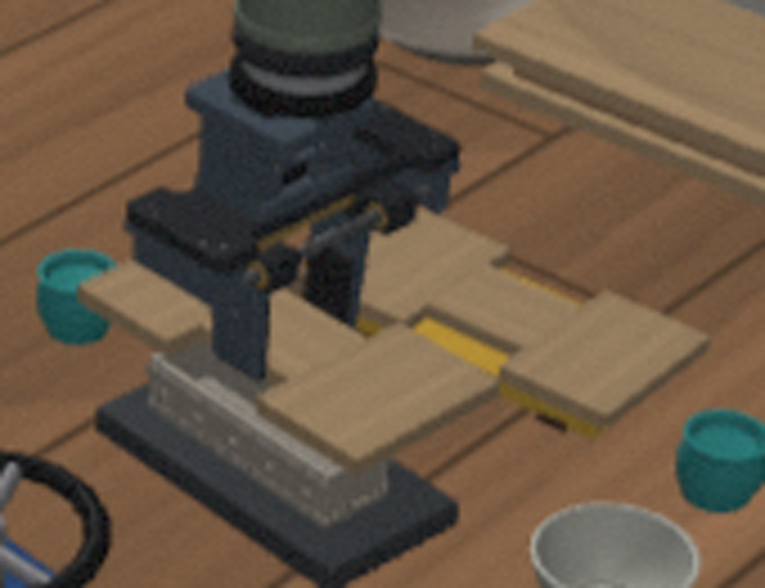

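Board1 alone is lifted and level. Moving it to the stand.

Request:
arm_command(
  deltas=[
    [0.4, [1, 15, 10], 0.02],
    [0.4, [4, 50, 10], 0.04],
    [0.4, [7, 95, 10], 0.07],
    [0.4, [11, 140, 10], 0.1],
    [0.4, [14, 180, 10], 0.12],
    [0.4, [15, 195, 0], 0.12],
    [0.4, [15, 195, -25], 0.12],
    [0.4, [15, 195, -50], 0.12],
    [0.4, [15, 195, -60], 0.12],
    [0.4, [15, 195, -60], 0.12],
    [0.4, [15, 195, -60], 0.12],
  ],
)

```text
time_s: 35.6
ee_pos: [554.9, 389.8, 49.2]
ee_rot: [37.8, 89.9, 39.4]
force: [-0.7, 0.0, -2.5]
gripper_width: 59.4
```

```bash
python3 - <<'E'
from h import *
st(); grab('wrist','w14.png');  st()
E
```

```text
t 35.6 pos [554.9 389.8  49.2] jaw 91.61 q [ 34.1  35.3  87.8   0.   56.8 -57.5] F [-0.7  0.  -2.5] w 59.4
t 35.65 pos [555.1 389.8  49.6] jaw 91.61 q [ 34.1  35.3  87.8   0.   56.8 -57.5] F [-0.2  0.6 -1.9] w 59.8
```

View pics/w14.png

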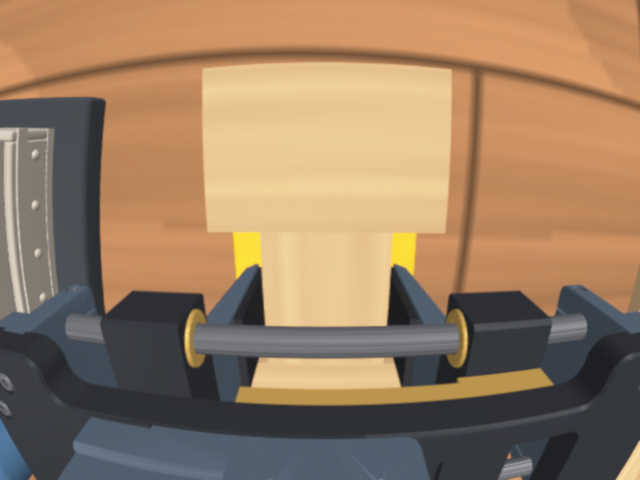

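Request:
arm_command(
  deltas=[
    [0.4, [0, 0, -2], 0],
    [0.4, [0, 0, -4], 0],
    [0.4, [0, 0, -4], 0],
    [0.4, [0, 0, -4], 0],
  ],
)

```text
time_s: 36.05
ee_pos: [554.9, 389.7, 45.2]
ee_rot: [33.4, 89.9, 35.0]
force: [1.0, -0.2, -0.3]
gripper_width: 59.6
```

Request:
arm_command(
  deltas=[
    [0.4, [0, 0, -1], 0],
    [0.85, [0, 0, -1], 0],
    [0.85, [0, 0, -1], 0],
    [0.85, [0, 0, -1], 0],
    [0.9, [0, 0, 12], 0],
    [1, [0, 0, 50], 0],
    [1, [0, 0, 90], 0],
    [1, [0, 0, 100], 0],
    [1, [0, 0, 100], 0],
    [1, [0, 0, 100], 0],
  ],
)

```text
time_s: 37.05
ee_pos: [553.9, 389.1, 143.9]
ee_rot: [-150.1, 89.9, -148.5]
force: [0.5, 0.4, -0.8]
gripper_width: 91.7
```

```bash
python3 - <<'E'
from h import *
p=grab('top','t15.png'); q=grab('scene','s15.png')
a=cv2.imread('pics/t15.png')[190:330,100:270]; cv2.imwrite('pics/c15.png',cv2.resize(a,None,fx=4.5,fy=4.2,interpolation=cv2.INTER_CUBIC))
a=cv2.imread('pics/s15.png')[130:390,120:470]; cv2.imwrite('pics/d15.png',cv2.resize(a,None,fx=2.2,fy=2.2,interpolation=cv2.INTER_CUBIC))
st()
E
```

```text
t 37.15 pos [553.5 388.9 142.7] jaw 91.62 q [ 34.1  30.6  81.8   0.   67.8 -57.5] F [-0.2  0.3 -0.1] w 91.5
```

View pics/c15.png

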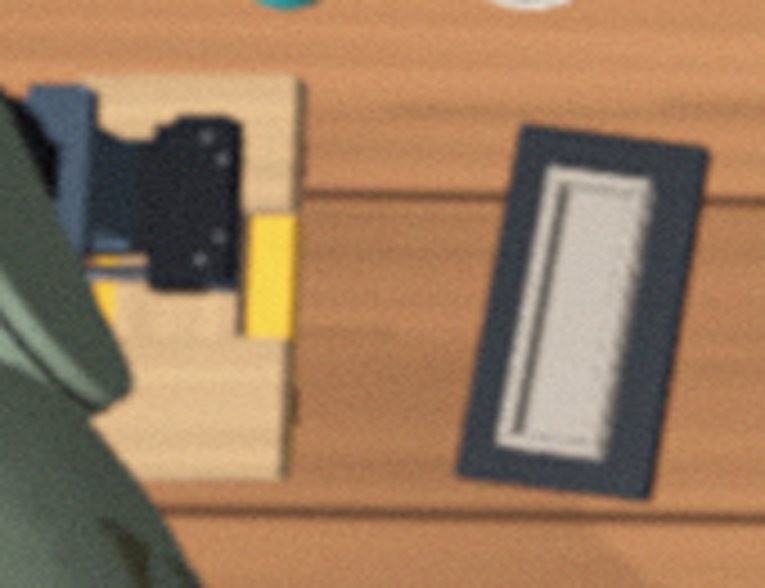

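View pics/d15.png

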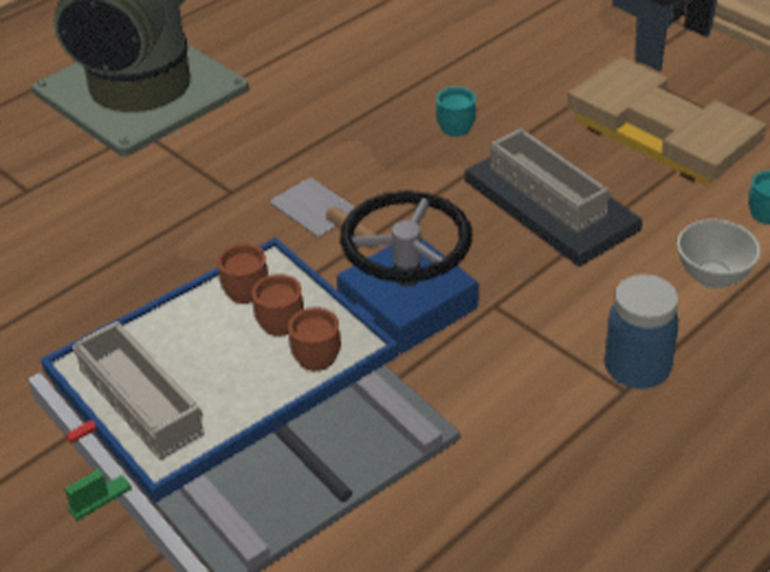

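The boards now form one neat pile, and trough1 is exposed.

```bash
python3 - <<'E'
from fit import *
p=pickle.load(open('top.pkl','rb'))['pic']
quad(p,[(548,165),(655,177),(604,461),(496,449)],58)
for i in range(2): grab('scene')
st()
E
```

```text
corners [[614.0, 205.9], [608.5, 152.0], [455.4, 170.9], [460.9, 224.1]] mean [534.7 188.2]
  len 54.2 ang -95.9
  len 154.2 ang 172.9
  len 53.5 ang 84.1
  len 154.2 ang -6.8
t 37.25 pos [553.7 389.  142.8] jaw 91.62 q [ 34.1  30.6  81.7   0.   67.8 -57.5] F [-0.7  0.   0.3] w 91.1
```

Request:
arm_command(
  deltas=[
    [1, [-4, -40, 10], -0.04],
    [1, [-8, -85, 10], -0.08],
    [1, [-12, -130, 10], -0.12],
    [1, [-16, -175, 10], -0.142],
    [1, [-19, -201, 0], -0.142],
    [1, [-19, -201, -35], -0.142],
    [1, [-19, -201, -75], -0.142],
    [1, [-19, -201, -100], -0.142],
    [1, [-19, -201, -105], -0.142],
    [1, [-19, -201, -105], -0.142],
    [1, [-19, -201, -105], -0.142],
    [0.3, [-19, -201, -105], -0.142],
    [0.3, [-19, -201, -105], -0.142],
    [0.3, [-19, -201, -105], -0.142],
    [0.3, [-19, -201, -105], -0.142],
    [0.3, [-19, -201, -105], -0.142],
    [0.3, [-19, -201, -105], -0.142],
  ],
  grip_force=30,
)

```text
time_s: 38.95
ee_pos: [535.5, 188.5, 39.7]
ee_rot: [61.9, 90.0, 55.3]
force: [-0.4, 0.2, 1.2]
gripper_width: 47.9
```

Request:
arm_command(
  deltas=[
    [0.3, [0, 0, 10], 0],
    [0.3, [0, 0, 40], 0],
    [0.3, [0, 0, 85], 0],
    [0.3, [-2, -20, 115], 0.015],
    [0.3, [-6, -60, 120], 0.015],
    [0.3, [-11, -105, 120], 0.015],
    [0.3, [-16, -150, 120], 0.015],
    [0.3, [-21, -195, 120], 0.015],
    [0.3, [-26, -240, 120], 0.015],
    [0.3, [-31, -285, 120], 0.015],
    [0.3, [-36, -330, 120], 0.015],
    [0.3, [-41, -375, 110], 0.015],
    [0.3, [-46, -420, 95], 0.015],
    [0.3, [-50, -450, 70], 0.015],
    [0.3, [-51, -462, 50], 0.015],
    [0.3, [-51, -462, 35], 0.015],
    [0.3, [-51, -462, 25], 0.015],
    [0.3, [-51, -462, 25], 0.015],
    [0.3, [-51, -462, 25], 0.015],
  ],
)

```text
time_s: 40.85
ee_pos: [484.8, -273.2, 65.1]
ee_rot: [-12.4, 90.0, -18.0]
force: [0.1, -0.0, -3.4]
gripper_width: 48.1
```

```bash
python3 - <<'E'
from h import *
st(); p=grab('wrist','w16.png'); st()
E
```

```text
t 40.85 pos [ 484.8 -273.2   65.1] jaw 84.38 q [ -30.6   25.2  104.6    0.    50.2 -115. ] F [ 0.1 -0.  -3.4] w 48.1
t 40.9 pos [ 485.1 -273.4   65.5] jaw 84.38 q [ -30.6   25.2  104.6    0.    50.2 -115. ] F [-0.  -0.4 -2.9] w 47.9
```

View pics/w16.png

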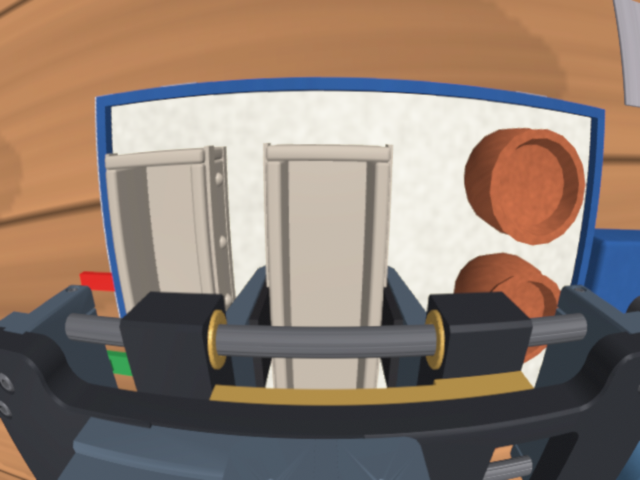

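Request:
arm_command(
  deltas=[
    [0.3, [0, 0, -2], 0],
    [0.3, [0, 0, -4], 0],
    [0.3, [0, 0, -4], 0],
    [0.3, [0, 0, -4], 0],
  ],
)

```text
time_s: 41.3
ee_pos: [485.1, -273.5, 61.7]
ee_rot: [-11.1, 89.9, -16.7]
force: [-1.4, 1.6, 3.9]
gripper_width: 47.7
```

Request:
arm_command(
  deltas=[
    [0.63, [0, 0, 0], 0],
    [0.63, [0, 0, 0], 0],
    [0.63, [0, 0, 0], 0],
    [0.63, [0, 0, 10], 0],
    [0.63, [0, 0, 45], 0],
    [0.7, [0, 0, 85], 0],
    [0.7, [0, 0, 130], 0],
    [0.7, [0, 45, 145], 0],
    [0.7, [0, 90, 145], 0],
    [0.7, [0, 135, 145], 0],
    [0.7, [0, 180, 145], 0],
    [0.7, [0, 225, 145], 0],
    [0.7, [0, 270, 145], 0],
    [0.7, [0, 315, 145], 0],
    [0.7, [0, 360, 145], 0],
    [0.7, [0, 400, 145], 0],
    [0.7, [0, 400, 145], 0],
    [0.7, [0, 400, 145], 0],
  ],
)

```text
time_s: 43.1
ee_pos: [484.3, 127.0, 206.0]
ee_rot: [-46.1, 90.0, -51.6]
force: [0.5, -0.3, -0.1]
gripper_width: 64.0
```

```bash
python3 - <<'E'
from fit import *
p=grab('top','t17.png'); q=grab('scene','s17.png'); pickle.dump((p,q),open('b17.pkl','wb'))
a=cv2.imread('pics/t17.png')[190:360,290:520]; cv2.imwrite('pics/c17.png',cv2.resize(a,None,fx=3.4,fy=3.4,interpolation=cv2.INTER_CUBIC))
a=cv2.imread('pics/s17.png')[130:390,120:470]; cv2.imwrite('pics/d17.png',cv2.resize(a,None,fx=2.2,fy=2.2,interpolation=cv2.INTER_CUBIC))
st()
E
```

```text
t 43.2 pos [484.4 125.6 205.9] jaw 84.3 q [ 13.2  12.4 100.8  -0.   66.7 -71.1] F [ 0.  -0.2  0.8] w 63.8
```

View pics/c17.png

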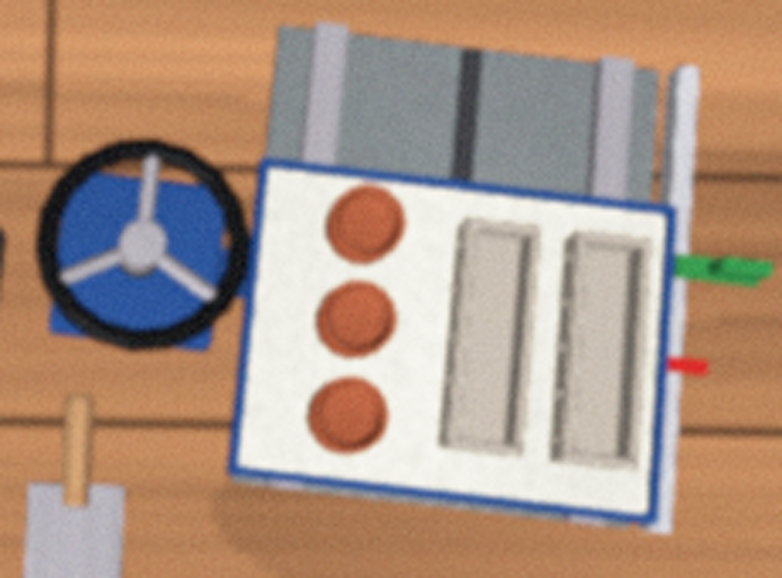

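View pics/d17.png

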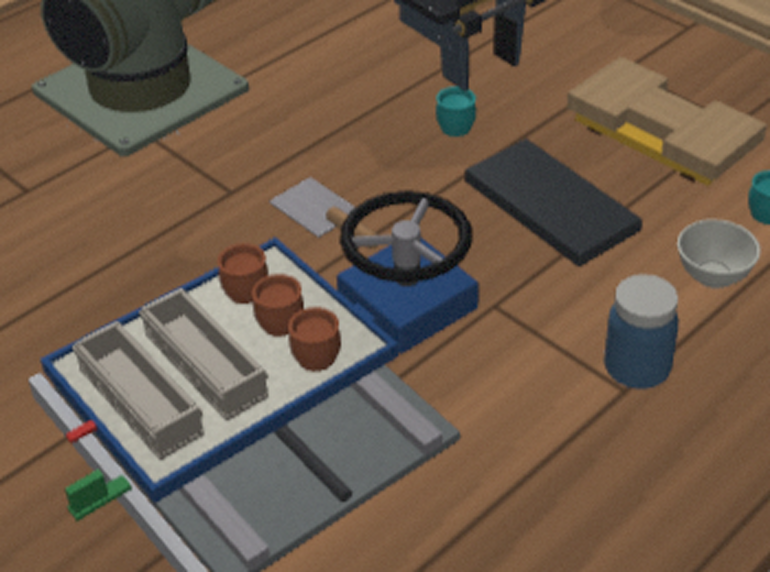

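All ware is on the deck, upright and apart. Next I'm measuring how far the pointer is from the marker.

```bash
python3 - <<'E'
from fit import *
a=cv2.imread('pics/s17.png')[300:380,130:220]; cv2.imwrite('pics/m1.png',cv2.resize(a,None,fx=8,fy=7,interpolation=cv2.INTER_CUBIC))
a=cv2.imread('pics/t17.png')[250:310,470:530]; cv2.imwrite('pics/m2.png',cv2.resize(a,None,fx=9,fy=9,interpolation=cv2.INTER_CUBIC))
E
```

```text
(no output)
```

View pics/m1.png

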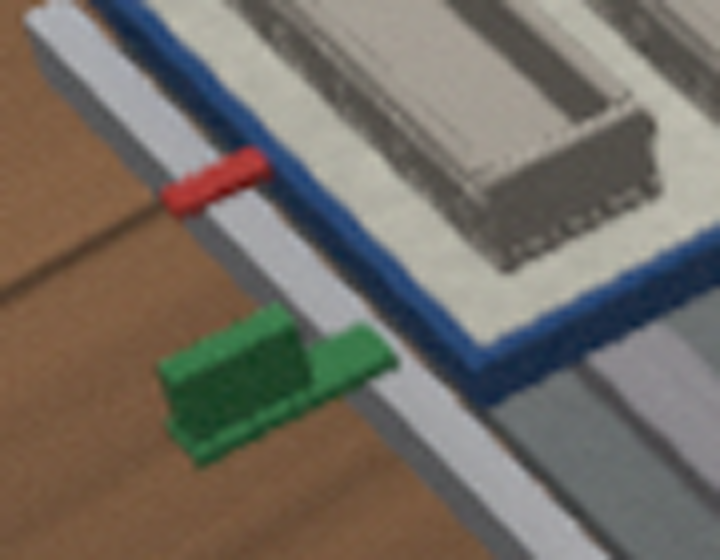

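View pics/m2.png

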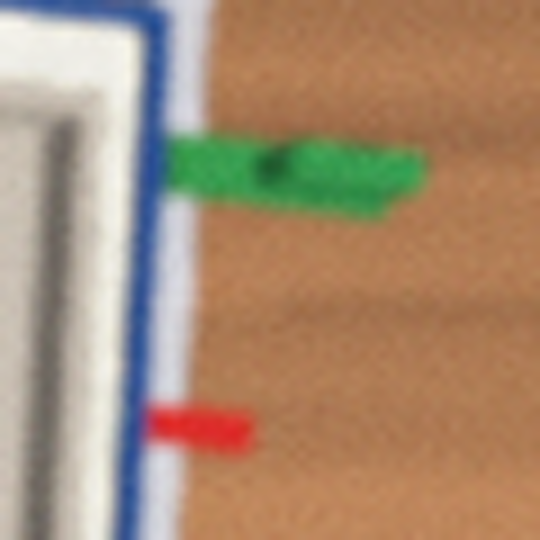

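```bash
python3 - <<'E'
from fit import *
p,q=pickle.load(open('b17.pkl','rb'))
f2=lambda u,v:(470+(u+.5)/9-.5,250+(v+.5)/9-.5)
f1=lambda u,v:(130+(u+.5)/8-.5,300+(v+.5)/7-.5)
e=np.array([np.cos(-.1),np.sin(-.1)]); n=np.array([-e[1],e[0]]); D=np.array([486.4,-253.4])
for nm,pic,f,uv,z in [('foot top',p,f2,(172,162),30),('plate top',p,f2,(357,167),62),('ptr top',p,f2,(200,427),44),('plate scene',q,f1,(230,344),62),('foot sc',q,f1,(360,340),31),('ptr sc',q,f1,(216,178),44)]:
    P=atz(pic,f(*uv),z)[:2]; print(nm,np.round(P,1),'bed',np.round([(P-D)@e,(P-D)@n],1))
# deck white refit with wheel ring ellipse
h=hsv(p); k=(h[...,2]<75)
for s,c,m in comps(k,200):
    if 300<c[0]<360 and c[1]<330:
        cn,_=cv2.findContours(m.astype(np.uint8),cv2.RETR_EXTERNAL,cv2.CHAIN_APPROX_NONE); hull=cv2.convexHull(max(cn,key=len))
        el=cv2.fitEllipse(hull); print(el,atz(p,el[0],100),s)
E
```

```text
foot top [ 540.3 -409.1] bed [  69.2 -149.6]
plate top [ 535.3 -444.8] bed [  67.8 -185.5]
ptr top [ 471.2 -408.7] bed [   0.3 -156. ]
plate scene [ 538.  -445.7] bed [  70.6 -186.2]
foot sc [ 535.9 -411.5] bed [  65.  -152.4]
ptr sc [ 469.6 -406.3] bed [  -1.4 -153.8]
((331.74603271484375, 261.6690368652344), (60.8575553894043, 62.02732849121094), 102.11906433105469) [537.32380688 -43.23780517 100.        ] [301 232  63  61 932]
```

Pointer-to-marker distance is about 68–70 mm, or roughly 3.4 rad. A single grasp of the rim can cover nearly all of it, starting at −80° between spokes with the jaws radial.

Request:
arm_command(
  deltas=[
    [0.5, [3, -12, 0], -0.145],
    [0.5, [6, -25, 0], -0.29],
    [0.5, [10, -37, 0], -0.435],
    [0.5, [13, -50, 0], -0.58],
    [0.5, [16, -62, 0], -0.725],
    [0.5, [19, -75, 0], -0.87],
    [0.5, [23, -87, 0], -1.015],
    [0.5, [26, -100, 0], -1.16],
    [0.5, [29, -112, 0], -1.305],
    [0.5, [32, -125, 0], -1.45],
    [0.5, [36, -137, 0], -1.595],
    [0.5, [39, -150, 0], -1.74],
    [0.5, [43, -165, 0], -1.885],
    [0.5, [47, -180, 0], -2.03],
    [0.5, [52, -195, 0], -2.175],
    [0.5, [57, -210, 0], -2.32],
    [0.5, [61, -220, 0], -2.465],
    [0.5, [64, -229, -20], -2.61],
    [0.5, [64, -229.5, -40], -2.755],
    [0.5, [64, -229.5, -46], -2.868],
  ],
)

```text
time_s: 45.2
ee_pos: [546.6, -104.9, 157.7]
ee_rot: [-15.1, 89.8, 174.4]
force: [0.5, 0.3, -0.3]
gripper_width: 45.9
```

```bash
python3 - <<'E'
from h import *
st(); p=grab('wrist','w18.png'); st()
E
```

```text
t 45.2 pos [ 546.6 -104.9  157.7] jaw -80.47 q [-12.   19.7  97.8  -0.   62.7  68.4] F [ 0.5  0.3 -0.3] w 45.9
t 45.25 pos [ 546.6 -104.7  157.5] jaw -80.6 q [-12.   19.7  97.8  -0.   62.7  68.6] F [ 0.4 -0.2 -0.5] w 45.7
```

View pics/w18.png

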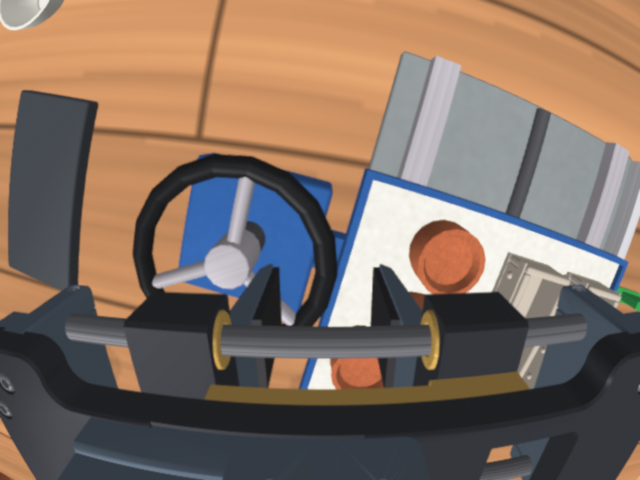

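Request:
arm_command(
  deltas=[
    [0.4, [10, 2.8, 0], 0.148],
    [0.4, [10, 2.8, 0], 0.148],
    [0.4, [10, 2.8, -10], 0.148],
    [0.4, [10, 2.8, -10], 0.148],
    [0.4, [10, 2.8, -10], 0.148],
  ],
)

```text
time_s: 45.75
ee_pos: [557.8, -100.4, 149.3]
ee_rot: [-20.3, 89.9, 178.2]
force: [0.6, 0.4, -0.7]
gripper_width: 36.6
```

```bash
python3 - <<'E'
from h import *
st(); p=grab('wrist','w19.png'); st()
im=cv2.imread('pics/w19.png'); hub=np.array([537.4,-43.0])
def pt(r,a,z): a=np.radians(a); return proj(p,[hub[0]+r*np.cos(a),hub[1]+r*np.sin(a),z],True)
for a in range(0,360,5):
    for r,c in ((55,(0,255,0)),(69,(0,255,0))): cv2.circle(im,tuple(np.round(pt(r,a,100)).astype(int)),2,c,-1)
for a in (-5.7,114.3,234.3):
    for r in range(15,56,4): cv2.circle(im,tuple(np.round(pt(r,a,100)).astype(int)),2,(0,0,255),-1)
for a in (-72,): cv2.circle(im,tuple(np.round(pt(62,a,100)).astype(int)),4,(255,0,255),-1)
cv2.imwrite('pics/w19b.png',im)
E
```

```text
t 45.75 pos [ 557.8 -100.4  149.3] jaw -71.57 q [-11.4  20.9  97.3  -0.   61.9  60.2] F [ 0.6  0.4 -0.7] w 36.6
t 45.8 pos [ 558.1 -100.3  149.6] jaw -71.55 q [-11.3  20.9  97.2  -0.   61.9  60.2] F [ 0.4 -0.7  0.3] w 36.4
```

View pics/w19b.png

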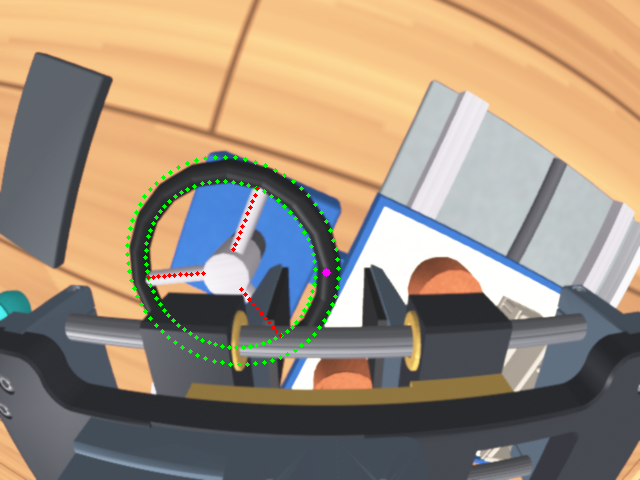

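Request:
arm_command(
  deltas=[
    [0.4, [-1.5, -1.7, -25], 0],
    [0.4, [-1.5, -1.7, -50], 0],
    [0.4, [-1.5, -1.7, -57], 0],
    [0.4, [-1.5, -1.7, -57], 0],
    [0.4, [-1.5, -1.7, -57], 0],
    [0.05, [-1.5, -1.7, -57], 0],
    [0.05, [-1.5, -1.7, -57], 0],
    [0.05, [-1.5, -1.7, -57], 0],
    [0.05, [-1.5, -1.7, -57], 0],
  ],
  grip_force=30,
)

```text
time_s: 46.7
ee_pos: [557.3, -101.4, 93.4]
ee_rot: [-173.2, 89.9, 25.3]
force: [-0.3, 2.8, 4.3]
gripper_width: 14.5
```

```bash
python3 - <<'E'
from h import *
st(); p=grab('wrist','w20.png'); st()
s=env.state(); P=s['ee_pos'][:2]-np.array([537.4,-43.0]); print(np.hypot(*P),np.degrees(np.arctan2(P[1],P[0])))
E
```

```text
t 46.7 pos [ 557.3 -101.4   93.4] jaw -71.5 q [-1.150e+01  2.400e+01  1.015e+02  1.000e-01  5.440e+01  6.000e+01] F [-0.3  2.8  4.3] w 14.5
t 46.75 pos [ 557.3 -101.4   93.4] jaw -71.5 q [-1.150e+01  2.400e+01  1.015e+02  1.000e-01  5.440e+01  6.000e+01] F [-0.4  2.6  4.9] w 14.6
61.744668283374345 -71.15114718936468
```

View pics/w20.png

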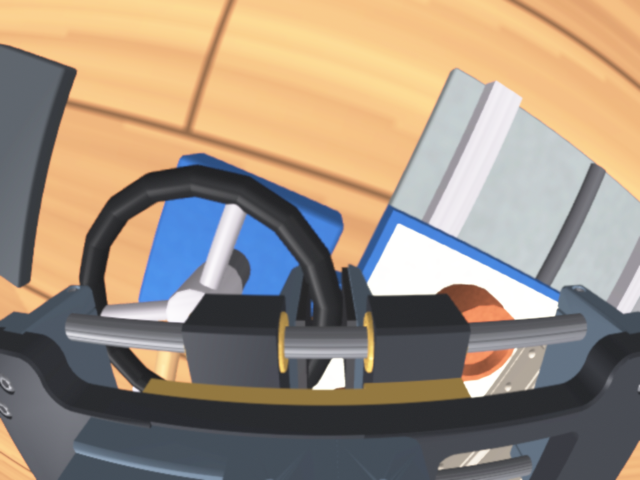

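The rim is gripped (14.5 mm opening) with little side force. Working out the arc numbers next.

```bash
cat > arc.py <<'E'
import sys,numpy as np
# th0 deg, list of rad
th0=np.radians(float(sys.argv[1])); n=int(sys.argv[2]); st=float(sys.argv[3])
R=62
for k in range(1,n+1):
    a=st*k; print('[0.05,[%.1f,%.1f,0],%.2f]'%(R*(np.cos(th0+a)-np.cos(th0)),R*(np.sin(th0+a)-np.sin(th0)),a),end=', ')
E
python3 arc.py -71.3 17 0.1
```

```text
[0.05,[5.8,2.3,0],0.10], [0.05,[11.3,5.1,0],0.20], [0.05,[16.5,8.5,0],0.30], [0.05,[21.3,12.4,0],0.40], [0.05,[25.7,16.7,0],0.50], [0.05,[29.7,21.5,0],0.60], [0.05,[33.2,26.6,0],0.70], [0.05,[36.1,32.1,0],0.80], [0.05,[38.5,37.8,0],0.90], [0.05,[40.3,43.7,0],1.00], [0.05,[41.5,49.8,0],1.10], [0.05,[42.1,56.0,0],1.20], [0.05,[42.0,62.2,0],1.30], [0.05,[41.4,68.3,0],1.40], [0.05,[40.1,74.4,0],1.50], [0.05,[38.2,80.3,0],1.60], [0.05,[35.8,86.0,0],1.70],
```

Request:
arm_command(
  deltas=[
    [0.05, [5.8, 2.3, 0], 0.1],
    [0.05, [11.3, 5.1, 0], 0.2],
    [0.05, [16.5, 8.5, 0], 0.3],
    [0.05, [21.3, 12.4, 0], 0.4],
    [0.05, [25.7, 16.7, 0], 0.5],
    [0.05, [29.7, 21.5, 0], 0.6],
    [0.05, [29.7, 21.5, 0], 0.6],
    [0.05, [29.7, 21.5, 0], 0.6],
  ],
)

```text
time_s: 47.55
ee_pos: [586.2, -80.4, 93.4]
ee_rot: [-26.1, 90.0, -153.2]
force: [-2.2, 1.1, 5.6]
gripper_width: 14.8
```

```bash
python3 - <<'E'
from h import *
st(); p=grab('scene','s21.png')
s=env.state(); P=s['ee_pos'][:2]-np.array([537.4,-43.0]); print(np.hypot(*P),np.degrees(np.arctan2(P[1],P[0])))
a=cv2.imread('pics/s21.png')[130:390,120:470]; cv2.imwrite('pics/d21.png',cv2.resize(a,None,fx=2.2,fy=2.2,interpolation=cv2.INTER_CUBIC))
E
```

```text
t 47.55 pos [586.2 -80.4  93.4] jaw -37.09 q [-8.9 26.1 97.9 -0.  56.1 28.2] F [-2.2  1.1  5.6] w 14.8
61.46143459179778 -37.44732890805614
```

View pics/d21.png

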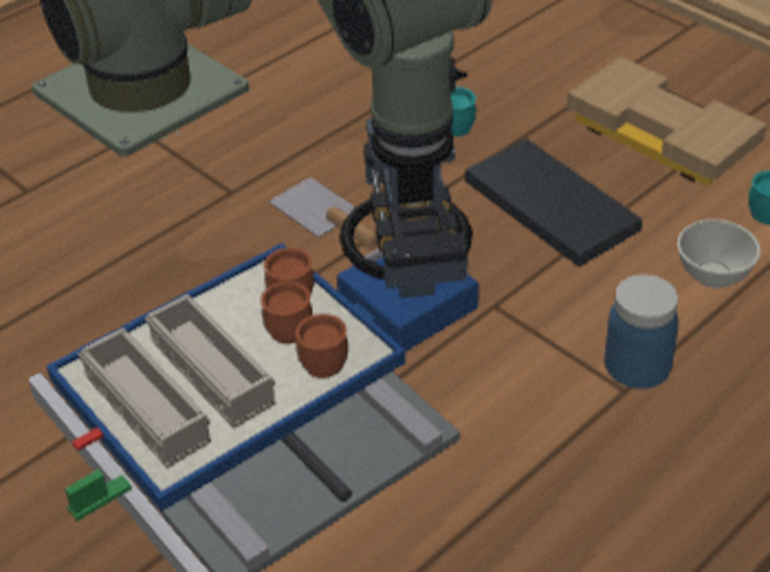

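The carriage is moving. However, the near pot has been knocked toward the wheel side; it is now at about (288,272) in this crop. Measuring where it stands.

```bash
python3 - <<'E'
from fit import *
p=grab('scene'); D=np.array([486.4,-253.4])+12*np.array([.995,-.0998])
e=np.array([np.cos(-.1),np.sin(-.1)]); n=np.array([-e[1],e[0]])
for d in cams.silhouettes(p,'pot1'):
    if d['region'].sum()<800 and d['centre'][0]<300:
        v,c=fit([(p,d['region'])],cyl(20,25,46),42,atz(p,d['centre'],65)[:2],False); print(np.round(d['centre']),d['region'].sum(),np.round(v,1),round(c,2),'deck',np.round([(v-D)@e,(v-D)@n],1))
a=p['img'][230:300,210:320,::-1]; cv2.imwrite('pics/d22.png',cv2.resize(a,None,fx=7,fy=7,interpolation=cv2.INTER_CUBIC))
E
```

```text
[264. 287.] 586 [ 568.8 -190.2] 0.07 deck [63.7 71.1]
[249. 268.] 507 [ 507.5 -183.3] 0.18 deck [ 2.  71.9]
[252. 250.] 323 [ 471.1 -146.7] 0.66 deck [-37.9 104.7]
```

View pics/d22.png

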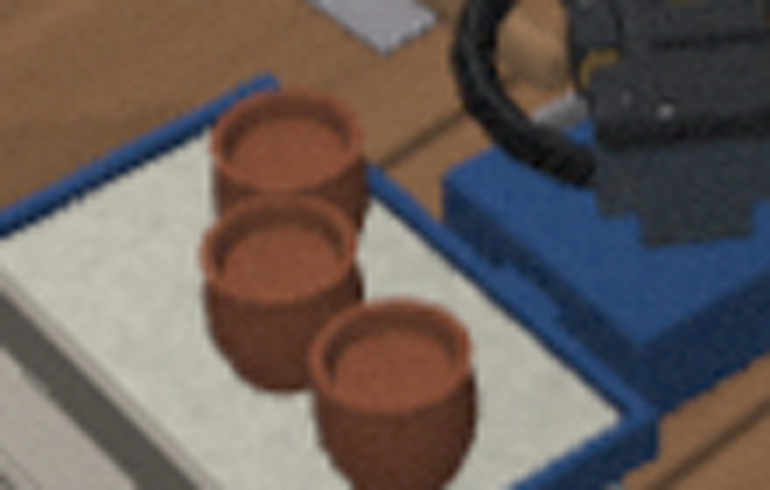

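The pot still stands upright on the deck near (-45,105) in the deck frame, clear of the wheel. Continuing to wind.

```bash
python3 arc.py -36.9 18 0.1
```

```text
[0.05,[3.5,5.1,0],0.10], [0.05,[6.4,10.6,0],0.20], [0.05,[8.8,16.3,0],0.30], [0.05,[10.6,22.2,0],0.40], [0.05,[11.8,28.3,0],0.50], [0.05,[12.4,34.5,0],0.60], [0.05,[12.3,40.7,0],0.70], [0.05,[11.7,46.9,0],0.80], [0.05,[10.4,52.9,0],0.90], [0.05,[8.5,58.8,0],1.00], [0.05,[6.1,64.5,0],1.10], [0.05,[3.1,69.9,0],1.20], [0.05,[-0.4,75.0,0],1.30], [0.05,[-4.5,79.8,0],1.40], [0.05,[-8.9,84.0,0],1.50], [0.05,[-13.8,87.9,0],1.60], [0.05,[-19.1,91.2,0],1.70], [0.05,[-24.6,94.0,0],1.80],
```

Request:
arm_command(
  deltas=[
    [0.05, [3.5, 5.1, 0], 0.1],
    [0.05, [6.4, 10.6, 0], 0.2],
    [0.05, [8.8, 16.3, 0], 0.3],
    [0.05, [10.6, 22.2, 0], 0.4],
    [0.05, [11.8, 28.3, 0], 0.5],
    [0.05, [12.4, 34.5, 0], 0.6],
    [0.05, [12.3, 40.7, 0], 0.7],
    [0.05, [11.7, 46.9, 0], 0.8],
    [0.05, [10.4, 52.9, 0], 0.9],
    [0.05, [8.5, 58.8, 0], 1.0],
    [0.05, [6.1, 64.5, 0], 1.1],
    [0.05, [3.1, 69.9, 0], 1.2],
    [0.05, [-0.4, 75.0, 0], 1.3],
    [0.05, [-4.5, 79.8, 0], 1.4],
    [0.05, [-8.9, 84.0, 0], 1.5],
    [0.05, [-13.8, 87.9, 0], 1.6],
    [0.05, [-19.1, 91.2, 0], 1.7],
    [0.05, [-24.6, 94.0, 0], 1.8],
    [0.05, [-24.6, 94.0, 0], 1.8],
    [0.05, [-24.6, 94.0, 0], 1.8],
  ],
)

```text
time_s: 49.7
ee_pos: [561.8, 11.5, 93.3]
ee_rot: [-67.4, 89.8, -91.3]
force: [-1.8, -5.1, 5.7]
gripper_width: 14.9
```

```bash
cat > look.py <<'E'
from fit import *
import sys
t=sys.argv[1]
st(); q=grab('scene','s%s.png'%t); p=grab('top','t%s.png'%t)
s=env.state(); P=s['ee_pos'][:2]-np.array([537.4,-43.0]); print(np.hypot(*P),np.degrees(np.arctan2(P[1],P[0])))
a=q['img'][180:390,130:330,::-1]; cv2.imwrite('pics/d%s.png'%t,cv2.resize(a,None,fx=3.2,fy=2.8,interpolation=cv2.INTER_CUBIC))
a=p['img'][190:360,290:520,::-1]; cv2.imwrite('pics/c%s.png'%t,cv2.resize(a,None,fx=3.4,fy=3.4,interpolation=cv2.INTER_CUBIC))
e=np.array([np.cos(-.1),np.sin(-.1)]); n=np.array([-e[1],e[0]]); D=np.array([486.4,-253.4])
for nm,pic in (('top',p),('scene',q)):
    h=hsv(pic); r=((h[...,0]<5)|(h[...,0]>173))&(h[...,1]>150)&(h[...,2]>(160 if nm=='top' else 110))
    for S,c,m in comps(r,8):
        P=atz(pic,c,44)[:2]
        b=[(P-D)@e,(P-D)@n]
        if -190<b[1]<-130: print(nm,'red',S,np.round(b,1))
E
python3 look.py 23
```

```text
t 49.7 pos [561.8  11.5  93.3] jaw 66.11 q [ 1.00e-01  2.37e+01  1.02e+02 -3.00e-01  5.43e+01 -6.58e+01] F [-1.8 -5.1  5.7] w 14.9
59.72023590086515 65.87140927185729
top red [488 274  11   5  40] [  48.  -157.1]
scene red [162 335  13   9  52] [  47.6 -153.6]
```

View pics/d23.png

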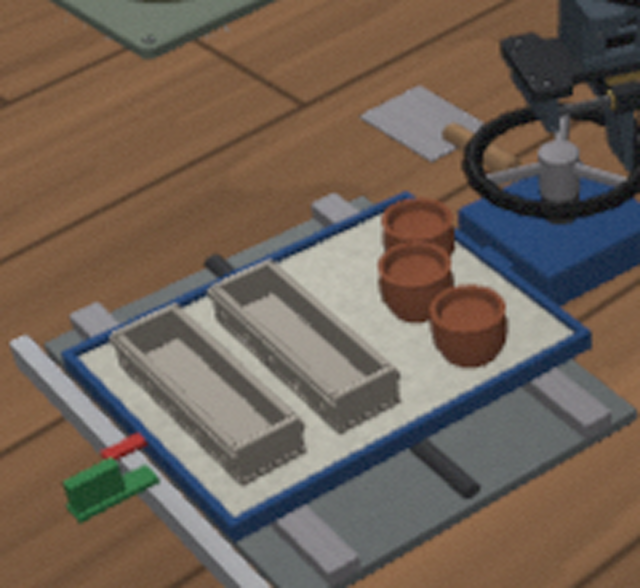

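View pics/c23.png

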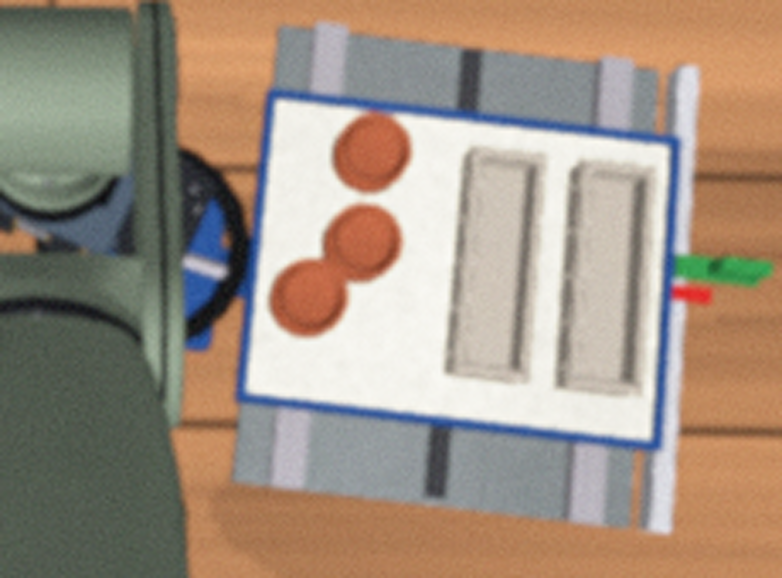

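Travel is 48 mm after 2.4 rad, with about 20 mm to go. The pot is upright on the deck, touching its neighbour.

```bash
python3 arc.py 66.2 9 0.1
```

```text
[0.05,[-5.8,2.2,0],0.10], [0.05,[-11.8,3.8,0],0.20], [0.05,[-17.9,4.9,0],0.30], [0.05,[-24.1,5.3,0],0.40], [0.05,[-30.3,5.1,0],0.50], [0.05,[-36.4,4.2,0],0.60], [0.05,[-42.4,2.8,0],0.70], [0.05,[-48.3,0.7,0],0.80], [0.05,[-53.9,-1.9,0],0.90],
```

Request:
arm_command(
  deltas=[
    [0.05, [-5.8, 2.2, 0], 0.1],
    [0.05, [-11.8, 3.8, 0], 0.2],
    [0.05, [-17.9, 4.9, 0], 0.3],
    [0.05, [-24.1, 5.3, 0], 0.4],
    [0.05, [-30.3, 5.1, 0], 0.5],
    [0.05, [-36.4, 4.2, 0], 0.6],
    [0.05, [-42.4, 2.8, 0], 0.7],
    [0.05, [-48.3, 0.7, 0], 0.8],
    [0.05, [-53.9, -1.9, 0], 0.9],
    [0.05, [-53.9, -1.9, 0], 0.9],
    [0.05, [-53.9, -1.9, 0], 0.9],
  ],
)

```text
time_s: 50.9
ee_pos: [509.5, 9.7, 93.4]
ee_rot: [-75.7, 89.7, -48.0]
force: [1.5, -6.3, 1.5]
gripper_width: 14.3
```

```bash
python3 look.py 24; python3 - <<'E'
import cv2
a=cv2.imread('pics/s24.png')[310:380,130:210]; cv2.imwrite('pics/m3.png',cv2.resize(a,None,fx=9,fy=8,interpolation=cv2.INTER_CUBIC))
a=cv2.imread('pics/t24.png')[250:290,470:530]; cv2.imwrite('pics/m4.png',cv2.resize(a,None,fx=12,fy=12,interpolation=cv2.INTER_CUBIC))
E
```

```text
t 50.9 pos [509.5   9.7  93.4] jaw 117.65 q [-1.000e-01  1.960e+01  1.090e+02 -3.000e-01  5.120e+01 -1.176e+02] F [ 1.5 -6.3  1.5] w 14.3
59.63288741530895 117.89365571866253
top red [489 266  10   5  32] [  65.9 -155.8]
scene red [168 340  12  10  52] [  65.7 -153.4]
```

View pics/m3.png

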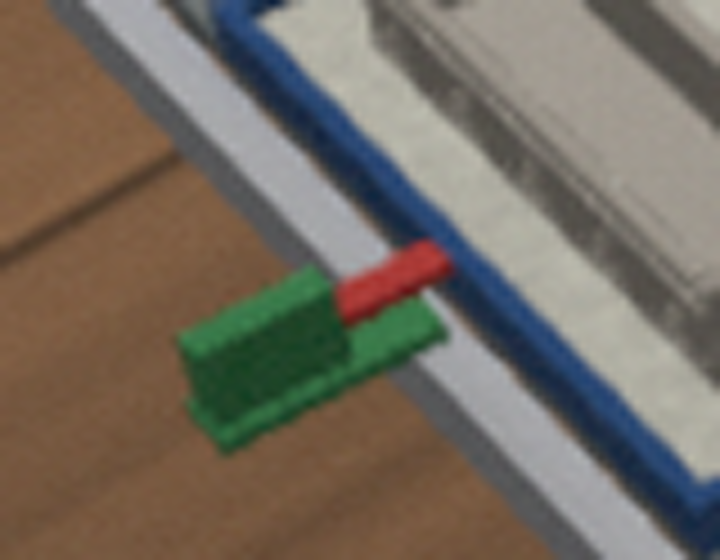

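View pics/m4.png

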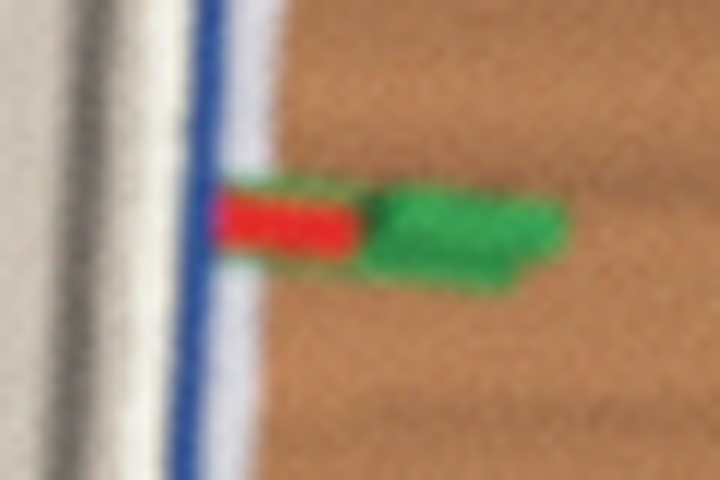

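```bash
python3 - <<'E'
from fit import *
q=grab('scene'); p=grab('top')
e=np.array([np.cos(-.1),np.sin(-.1)]); n=np.array([-e[1],e[0]]); D=np.array([486.4,-253.4])
def W(x,y,z): P=D+x*e+y*n; return [P[0],P[1],z]
outs=[]
for pic,off,S in ((q,(130,310),9),(p,(470,250),9)):
    im=pic['img'][off[1]:off[1]+(70 if pic is q else 40),off[0]:off[0]+(80 if pic is q else 60),::-1]
    row=[]
    for X in (66,69):
        a=cv2.resize(im,None,fx=S*.55,fy=S*.55,interpolation=cv2.INTER_CUBIC) if 0 else cv2.resize(im,None,fx=5,fy=5,interpolation=cv2.INTER_CUBIC)
        f=lambda P:tuple(np.round((proj(pic,P)-off+.5)*5-.5).astype(int))
        for zz in (62,28):
            c=[f(W(X+sx*5,-186+sy*17,zz)) for sx,sy in((-1,-1),(1,-1),(1,1),(-1,1))]
            for i in range(4): cv2.line(a,c[i],c[(i+1)%4],(255,0,255),1)
        c=[f(W(66+sx*5,y,44)) for sx,y in((-1,-169),(1,-169),(1,-141),(-1,-141))]
        for i in range(4): cv2.line(a,c[i],c[(i+1)%4],(255,255,0),1)
        row.append(a)
    outs.append(np.hstack(row))
w=max(o.shape[1] for o in outs)
outs=[cv2.copyMakeBorder(o,0,0,0,w-o.shape[1],cv2.BORDER_CONSTANT) for o in outs]
cv2.imwrite('pics/m5.png',np.vstack(outs))
E
```

```text
(no output)
```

View pics/m5.png

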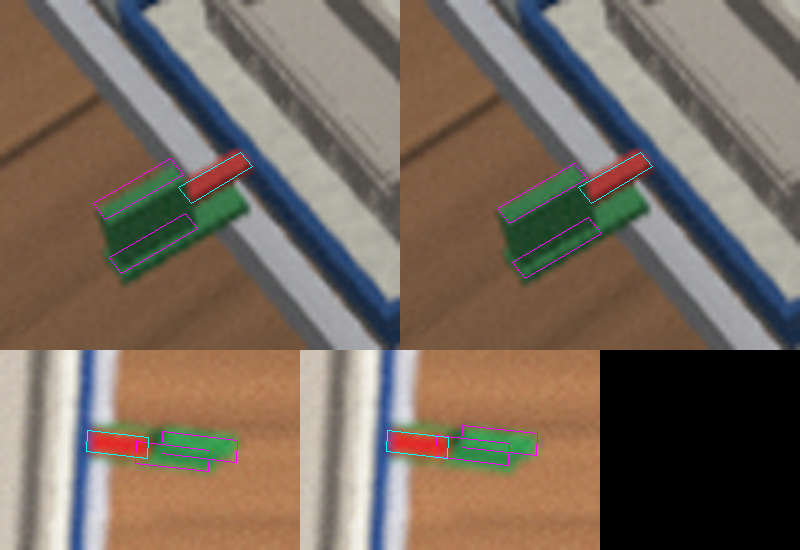

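The overlays put the marker between bed x = 66 (top) and 69 (scene), with the pointer at about 66. A final nudge of 0.08 rad centres it.

Request:
arm_command(
  deltas=[
    [0.05, [-2.2, -1.2, 0], 0.04],
    [0.05, [-4.3, -2.5, 0], 0.08],
    [0.05, [-4.3, -2.5, 0], 0.08],
    [0.05, [-4.3, -2.5, 0], 0.08],
  ],
)

```text
time_s: 51.5
ee_pos: [505.9, 7.7, 93.4]
ee_rot: [-61.8, 89.7, -29.6]
force: [2.6, -4.8, 1.9]
gripper_width: 14.7
```

```bash
python3 look.py 26
```

```text
t 51.5 pos [505.9   7.7  93.4] jaw 122.17 q [  -0.3   19.3  109.6   -0.2   50.9 -122.4] F [ 2.6 -4.8  1.9] w 14.7
59.663841473721924 121.8979399256456
top red [489 266  10   4  29] [  67.1 -155.7]
scene red [168 340  12  10  54] [  67.1 -153.7]
```

Request:
arm_command(
  deltas=[
    [0.35, [0, 0, 0], 0],
    [0.35, [0, 0, 0], 0],
    [0.35, [0, 0, 0], 0],
    [0.35, [0, 0, 15], 0],
    [0.35, [0, 0, 50], 0],
    [0.35, [0, 0, 90], 0],
    [0.35, [0, 0, 130], 0],
    [0.35, [0, 40, 150], 0],
    [0.35, [0, 85, 150], 0],
    [0.35, [0, 100, 150], 0],
    [0.35, [0, 100, 150], 0],
    [0.35, [0, 100, 150], 0],
  ],
)

```text
time_s: 52.8
ee_pos: [503.4, 108.7, 242.0]
ee_rot: [-177.1, 89.9, -144.9]
force: [0.5, -0.6, -0.6]
gripper_width: 31.7
```

```bash
python3 look.py 27
```

```text
t 52.8 pos [503.4 108.7 242. ] jaw 122.2 q [  10.9   12.3   95.5   -0.    72.2 -111.3] F [ 0.5 -0.6 -0.6] w 31.7
154.82525641786523 102.61184601173724
top red [489 266  10   4  30] [  67.2 -155.4]
scene red [168 341  12   9  51] [  67.  -153.9]
```

View pics/s27.png

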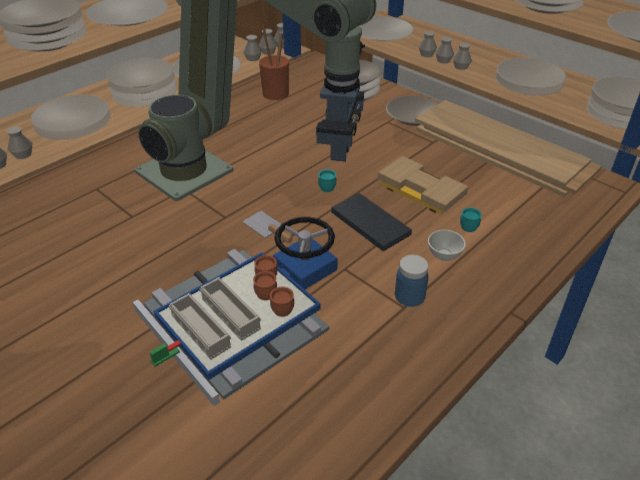

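View pics/t27.png

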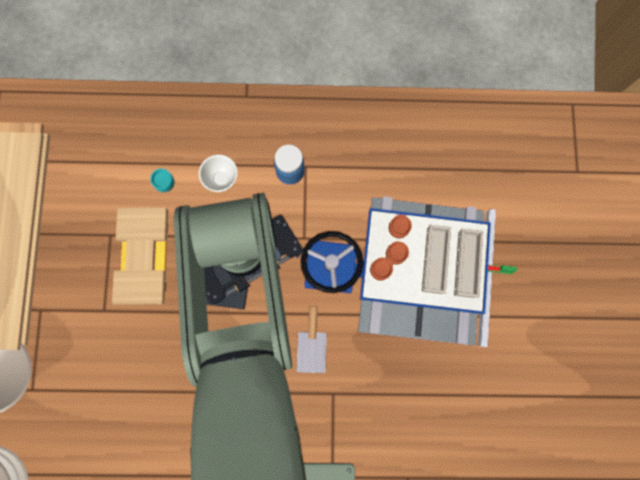

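View pics/d27.png

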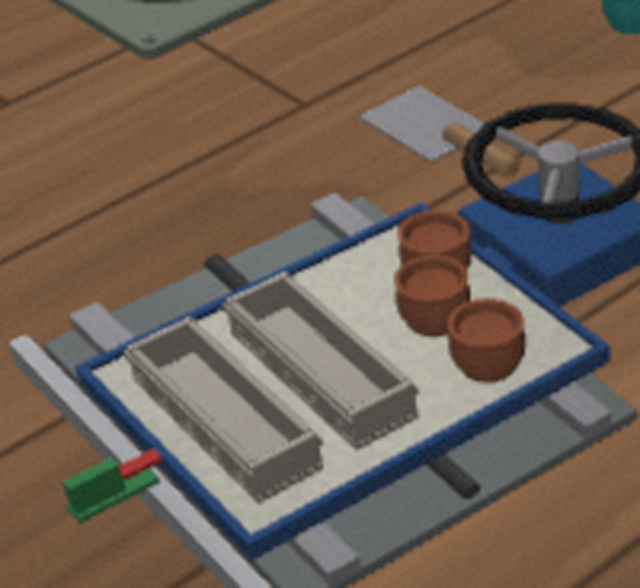

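```bash
python3 - <<'E'
from fit import *
p=grab('top'); q=grab('scene')
e=np.array([np.cos(-.1),np.sin(-.1)]); n=np.array([-e[1],e[0]]); D=np.array([486.4,-253.4])+67*e
for nm,pic in (('top',p),('scene',q)):
  for d in cams.silhouettes(pic,'pot1'):
    if d['region'].sum()<800 and np.hypot(*(atz(pic,d['centre'],65)[:2]-D))<180:
        v,c=fit([(pic,d['region'])],cyl(20,25,46),42,atz(pic,d['centre'],65)[:2],False); print(nm,np.round(d['centre']),d['region'].sum(),round(c,2),'deck',np.round([(v-D)@e,(v-D)@n],1))
  for d in cams.silhouettes(pic,'trough1'):
        v=atz(pic,d['centre'],65)[:2]; print(nm,'trough',round(d['conf'],2),np.round([(v-D)@e,(v-D)@n],1))
a=p['img'][190:330,100:270,::-1]; cv2.imwrite('pics/c28.png',cv2.resize(a,None,fx=4.5,fy=4.2,interpolation=cv2.INTER_CUBIC))
E
```

```text
top [397. 254.] 440 0.08 deck [ 2.5 73. ]
top [398. 224.] 440 0.06 deck [62.2 72.7]
top [378. 268.] 406 0.06 deck [-38.8 105.3]
top trough 0.73 [ -2.5 -89.3]
scene [281. 301.] 616 0.06 deck [63.8 71.5]
scene [265. 283.] 553 0.13 deck [ 2.7 72.1]
scene [265. 262.] 379 0.57 deck [-40.  102.9]
scene trough 0.86 [ 11.4 -17.1]
```

View pics/c28.png

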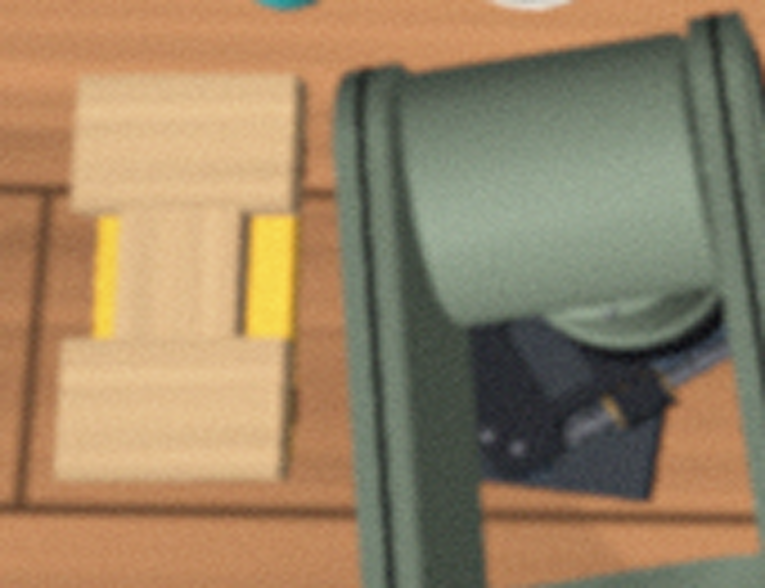

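```bash
python3 - <<'E'
from h import *
print(env.job_done()); st()
E
```

```text
the job is handed in; nothing more can be done
None
the job is handed in; nothing more can be done
```

The job is done and handed in at about 53 s of the 210 s allowed; no verdict was reported. All three pots and both troughs stand on the deck, both boards are piled on the yellow stand, and the carriage is wound to the marker in one grasp.

**Last checks**
- **Ware:** my last pictures show all five pieces upright on the deck. The pots are at about (63, 72), (3, 73) and (−39, 105) mm in the deck frame, the troughs near y = −93 and −20 mm.
- **Boards:** board2 measured within about 2 mm and 1° of the stand. Board1 on top I only checked by eye; it looks aligned and flat.
- **Pointer:** it reads 67 mm along the bed after 67.6 mm of commanded winding. The top camera puts the marker at about 66 mm and the scene camera at about 69 mm. They disagree by 3 mm, but both are within the 6 mm allowance.
- **Other items:** the jar, bowl, spatula and turquoise look-alikes sit where they were at the start.

**What went wrong on the way**
- My first try at trough2 came in about 5 mm too low. It gripped board1 instead and lifted it with trough2 on top. I set both down and regripped trough2 without loss.
- During winding, the pot nearest the robot was knocked about 4 cm aside. It stayed upright inside the limits but now touches its neighbour, and I left it there.

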